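Load the brush dryer and change its blower over

ROBOT

A 7-joint arm with a two-finger parallel gripper is mounted at the origin on the work surface. World frame = base frame: x ahead of the robot, y to its left, z up, the work surface at z = 0. Lengths are in mm, angles in rad, forces in N, time in s.
With the tool pointing down it reaches from about 400 to 850 mm from the base axis. Payload 4.4 kg.
Tool frame: the origin (TCP) lies midway between the tips of the shut fingers; the grasp point (between the pads) lies hold_point_z behind it (hold_point_z is the distance from the TCP to the grasp point, in mm); x points along the fingers, y is the direction in which the jaws open and shut, and the axes are right-handed (so a half turn about x gives the same grasp; the last joint's range is limited). The gripper opens to 94 mm and grips with 3 to 60 N. Pads are 16 mm wide; open, the fingers measure 119 mm over their backs; the gripper's body (75 mm by 177 mm) begins 78 mm behind the grasp point.
Start: joints at [-1.354, 0.628, 0.038, 1.517, -0.027, 0.996, -0.02], TCP at [181.354, 624.203, 205.478] pointing down, gripper open.
Joint ranges: [-3.06, 3.06], [-0.37, 2.12], [-1.25, 1.32], [0.18, 2.47], [-1.1, 4.24], [0.23, 1.98], [-2.94, 2.94]. Speed limits (rad/s): [2.57, 2.57, 3.14, 3.14, 3.14, 3.14, 3.14].

INTERFACE

Orientations are given as a 3x3 rotation matrix whose columns are the frame's x, y, z axes.
In Python, from rig import observe, snapshot, finish_job, hold_point_z gives the robot as it stands.
- The arm moves only by the tool arm_command, never from a script. Its argument "series" is a list of rows, each an object of numbers: "x", "y", "z": the shift along the tool's x, y, z in m; "spin": the turn about the tool's x in degrees; "fingers": the opening in per cent of the stroke, from 0 (shut) to 100 (fully open). In form: [{"x": .., "y": .., "z": .., "spin": .., "fingers": ..}, ...]. A call has exactly 8 rows; each row shifts and turns the commanded pose from where the row before left it, along the tool's axes as they then stand; what a row does not reach is not made up. A row lasts 1/12 s, in which the tool goes at most 41.7 mm and 7.16 degrees, less where a joint would pass 70% of its speed; a pose out of reach is approached as far as the arm can. A call with a gripper value outside its range is refused whole. The fingers move at their own pace and stop on an object; "squeeze" is the grip in N (left out, the last holds). Time passes only in rows, so rows that do not move let the fingers close, or fill a call up. It gives the time, the measured TCP pose, the force and the opening at its end, in the units of the state.
- observe(): the state, without advancing time (a new reading comes with each control period).
- snapshot(name): name is "side" or "top" or "wrist"; returns a dict with "pixels" (480x640x3 uint8, red, green, blue), "fovy" (degrees; the focal length in pixels is half the picture's height over the tangent of half this angle, whatever the lens; pixels are square), "cx", "cy" (the principal point, pixels), "k1" (the pictures are not rectified: a ray, as slopes to the right and down, at radius r is drawn at 1 + k1 r^2 times it, then the intrinsics apply), "rvec" (rotation vector, rad) and "tvec" (3), from world to camera coordinates, as OpenCV has them. Camera axes: x right, y down, z forward; pixel columns grow to the right and rows downward; lengths in mm; the calibration is good to about 2 mm. A picture is of the moment at which its call begins. There is no depth.
- finish_job(): hands the job in, once; it reports no verdict.
The state is a dict: "clock": time; "q": joint angles; "qvel": joint speeds; "joint_torque": joint torques, N m; "tool_pos": TCP position; "tool_rot": TCP orientation; "contact_force": force on the tool from outside, world axes, zero at the start; "wrist_torque": the same for the moment, N m; "opening": finger opening in mm.
Only numpy, scipy, OpenCV 4.12 (cv2) and the standard library are available. Lean on these libraries where they do the work, as an engineer would, in place of code of your own. Each camera call takes 0.05 s, during which the arm holds its last target.

TASK

Put the two washed brushes lying on the sloping rests into the two empty front wells of the brush dryer, bristles up and butt right down on the floor of the well: the thick brush in the wide well, the thin brush in the narrow well. Then change the blower over from the back bank to the front bank: move the switch lever to its upright centre-off position, let it stand there for a full second, and then move it all the way over towards the front bank. Leave the dry brushes in the back bank and everything else on the table where they are.

Things in the scene. Friction and masses are not known exactly. Their poses are not given: they have to be found in the camera images.
- big_mid (a point): the thick washed brush: round, 150 mm long; wooden handle 30 mm in diameter, 0 to 84 mm from the butt, steel ferrule as wide (84 to 118 mm), short black bristles. Lies on its rest, bristle end raised 40 degrees from level. The point is on its axis half-way along, 75 mm from the butt; z axis from butt to bristles
- small_mid (a point): the thin washed brush: round, 136 mm long; wooden handle 20 mm in diameter, 0 to 84 mm from the butt, steel ferrule as wide (84 to 118 mm), short black bristles. Lies on its rest, bristle end raised 40 degrees from level. The point is on its axis half-way along, 68 mm from the butt; z axis from butt to bristles
- rest_big: the fixed aluminium rest under the thick brush, 130 x 56 mm base, origin at its centre on the table; the bristle end points along its x. Two V cradles hold the brush 0 to 28 and 104 to 116 mm from the butt, arms below the brush's axis, with a butt stop; between the cradles the handle is free all round
- rest_small: the fixed aluminium rest under the thin brush, 130 x 56 mm base, origin at its centre on the table; the bristle end points along its x. Two V cradles hold the brush 0 to 28 and 104 to 116 mm from the butt, arms below the brush's axis, with a butt stop; between the cradles the handle is free all round
- well_big: the wide empty well in the dryer's front bank (nearer the robot): upright square grey tube, 50 x 50 mm outside, 40 x 40 mm inside. Origin at the centre of its underside, 40 mm above the table; z up; inner floor 4 mm and mouth 64 mm above the origin. It has either of the front bank's two places, 80 mm apart; the back bank is 90 mm behind
- well_small: the narrow empty well in the dryer's front bank (nearer the robot): upright square grey tube, 50 x 50 mm outside, 28 x 28 mm inside. Origin at the centre of its underside, 40 mm above the table; z up; inner floor 4 mm and mouth 64 mm above the origin. It has either of the front bank's two places, 80 mm apart; the back bank is 90 mm behind
- dryer: the brush dryer: fixed white plinth, 180 mm (x) by 290 mm (y -140 to +150), 40 mm high, origin on the table; x points away from the robot, to the back bank. Wells stand on it at x -45 (front bank) and +45 mm (back bank, with two brushes standing up to 194 mm above the table), y -90 and -10 mm; the switch at x 0, y +110 mm
- switch (a joint): the changeover lever's angle in rad: 0 leaning 0.5 rad towards the back bank (+x of the dryer; where it starts), 0.5 upright (centre off), 1.0 (its stop) leaning 0.5 rad towards the front bank. It has no detents, stays where it is left, and needs about 1 N at the ball
- switch_tip (a point): centre of the black ball (26 mm diameter) on the switch lever, a 10 mm steel bar; it swings in the dryer's x-z plane, 75 mm from a hinge along the dryer's y that lies 62 mm above the table at the dryer's x 0, y +110 mm. The grey housing below is 70 x 50 mm, its top 65 mm above the table (its axle 75)
- dry_big_mid (a point): a dry brush, 150 mm long with a 30 mm handle, already standing bristles up in a well of the dryer's back bank; a bystander. The point is half-way along it, z axis towards the bristles
- dry_small_mid (a point): a dry brush, 136 mm long with a 20 mm handle, already standing bristles up in a well of the dryer's back bank; a bystander. The point is half-way along it, z axis towards the bristles
- tub1_mid (a point): open clear plastic paint tub, 92 mm across the rim, 60 mm high, part full of set paint; a bystander. The point is its centre, 30 mm up
- tub2_mid (a point): open clear plastic paint tub, 92 mm across the rim, 60 mm high, part full of set paint; a bystander. The point is its centre, 30 mm up
- tub3_mid (a point): open clear plastic paint tub, 92 mm across the rim, 60 mm high, part full of set paint; a bystander. The point is its centre, 30 mm up
- jar_mid (a point): closed glass jar, 72 mm diameter, 110 mm high; a bystander. The point is its centre, 55 mm up
- tape_mid (a point): roll of kraft tape lying flat, 110 mm diameter, 48 mm high; a bystander. The point is its centre, 24 mm up
There are look-alikes about, which are no part of the job. Leave any green or purple look-alike of the part that bears big_mid alone.

How it is judged (in metres and radians):
On the way, in this order (a step that is already met when the one before it is completed fails the run):
1. both washed brushes stand, bristles up and let go, right down in their wells, with the switch still to the back bank (horizontal distance between big_mid and well_big below 0.02 m and z of big_mid in the frame of well_big below 0.089 m and angle between each of big_mid, small_mid's own z axis and vertical below 0.25 rad and horizontal distance between small_mid and well_small below 0.02 m and z of small_mid in the frame of well_small below 0.082 m and contact force between the fingers and big below 0.3 N and contact force between the fingers and small below 0.3 N and value of joint switch below 0.15 rad), for 0.2 s.
2. the switch stands at centre off for 0.7 s (value of joint switch between 0.34 and 0.66 rad), for 0.7 s.
At the end, for the whole second after the job is handed in: The thick brush stands in the wide well and the thin brush in the narrow well (mid-point within 20 mm of the well's axis, within 10 mm of resting on its floor, bristles up and within 0.25 rad of vertical), at rest; the switch is past 0.88 rad towards the front bank (horizontal distance between big_mid and well_big below 0.02 m and z of big_mid in the frame of well_big below 0.089 m and angle between each of big_mid, small_mid's own z axis and vertical below 0.25 rad and horizontal distance between small_mid and well_small below 0.02 m and z of small_mid in the frame of well_small below 0.082 m and value of joint switch above 0.88 rad and linear speed of each of big, small below 0.03 m/s); the robot touches nothing.
It fails at once if a tub, the jar or the tape roll moved more than 30 mm (distance of any of tub1_mid, tub2_mid, tub3_mid, jar_mid, tape_mid from where it was at the start of the episode above 0.03 m).
It fails at once if a dry brush in the back bank moved more than 20 mm or tipped (distance of any of dry_big_mid, dry_small_mid from where it was at the start of the episode above 0.02 m or angle between any of dry_big_mid, dry_small_mid's own z axis and vertical above 0.3 rad).
It fails at once if the switch was thrown past centre before both brushes were in (value of joint switch above 0.7 rad and not ((horizontal distance between big_mid and well_big below 0.02 m and z of big_mid in the frame of well_big below 0.089 m and angle between big_mid's own z axis and vertical below 0.25 rad) and (horizontal distance between small_mid and well_small below 0.02 m and z of small_mid in the frame of well_small below 0.082 m and angle between small_mid's own z axis and vertical below 0.25 rad))).
It also fails if it takes over 72 s, if anything falls off the work surface, if the arm or the gripper's body presses on something with over 40 N, if the wrist force passes 120 N, or if a joint passes its speed limit or range.

## Working session

There is one attempt and no reset: what is moved stays moved. The work goes in short steps, Python scripts to look and compute and a tool call to move; the robot and the scene stay as the last step left them, time stands still between calls to the robot, and variables do not carry over. Pictures are saved under pics/ and viewed, and the job is handed in when it is done.

Besides the shell and the picture viewer there is one more tool, called as a command line: name --argument value ..., lists and objects as JSON in quotes. arm_command: Moves the arm, as the interface text tells. Its arguments: {"type":"object","properties":{"series":{"type":"array","items":{"type":"object","properties":{"x":{"type":"number"},"y":{"type":"number"},"z":{"type":"number"},"spin":{"type":"number"},"fingers":{"type":"number"}}}},"squeeze":{"type":"number"}},"required":["series"]}

```bash
ls -la; mkdir -p pics; cat > h.py <<'E'
import numpy as np,cv2
from rig import observe,snapshot,finish_job,hold_point_z
def snap(name,fn):
    s=snapshot(name); cv2.imwrite('pics/'+fn+'.png',cv2.cvtColor(s['pixels'],cv2.COLOR_RGB2BGR))
    np.savez('pics/'+fn+'.npz',**s); return s
def load(fn):
    d=np.load('pics/'+fn+'.npz'); return {k:d[k] for k in d}
def cam(s):
    f=240/np.tan(np.radians(float(s['fovy']))/2)
    K=np.array([[f,0,float(s['cx'])],[0,f,float(s['cy'])],[0,0,1]])
    R=cv2.Rodrigues(np.array(s['rvec'],float))[0]; t=np.array(s['tvec'],float).ravel()
    return K,np.array([float(s['k1']),0,0,0]),R,t
def ray(s,uv):
    K,D,R,t=cam(s)
    n=cv2.undistortPoints(np.array(uv,float).reshape(-1,1,2),K,D).reshape(-1,2)
    d=np.c_[n,np.ones(len(n))]@R; c=-R.T@t
    return c,d/np.linalg.norm(d,axis=1)[:,None]
def onz(s,uv,z):
    c,d=ray(s,uv); return c+d*((z-c[2])/d[:,2])[:,None]
def proj(s,P):
    K,D,R,t=cam(s); return cv2.projectPoints(np.array(P,float).reshape(-1,1,3),R,t,K,D)[0].reshape(-1,2)
def tri(s1,uv1,s2,uv2):
    c1,d1=ray(s1,[uv1]);c2,d2=ray(s2,[uv2]);d1=d1[0];d2=d2[0]
    a=np.linalg.lstsq(np.c_[d1,-d2],c2-c1,rcond=None)[0]
    p,q=c1+a[0]*d1,c2+a[1]*d2; return (p+q)/2,np.linalg.norm(p-q)
E
python3 - <<'E'
from h import *
print(observe(), hold_point_z)
for n in ['side','top','wrist']:
    s=snap(n,n+'0'); K,D,R,t=cam(s); print(n,K[0,0],s['cx'],s['cy'],s['k1'],-R.T@t,R[2])
E
```

```text
total 12
drwxr-xr-x  3 agent agent 4096 Dec  7 13:30 .
drwxr-xr-x 23 root  root  4096 Dec  7 13:30 ..
drwxr-xr-x  2 agent agent 4096 Dec  7 13:30 pics
{'clock': 0.0, 'q': array([-1.35382273,  0.62930693,  0.03845413,  1.5183153 , -0.0270097 ,
        0.99629066, -0.02000056]), 'qvel': array([ 0.00113863,  0.00018466,  0.00073419,  0.00018044, -0.00068861,
        0.00038783, -0.00071151]), 'joint_torque': array([ 8.34521529e-05, -5.49719310e+01,  1.14391051e+00, -1.86635739e+01,
       -5.20926795e-02,  2.35209632e-02,  1.54556428e-04]), 'tool_pos': array([181.16093798, 623.58224452, 204.59659677]), 'tool_rot': array([[-4.83950794e-04,  2.79033642e-01,  9.60281205e-01],
       [-1.73578282e-03,  9.60279636e-01, -2.79034061e-01],
       [-9.99998376e-01, -1.80187837e-03,  1.96137094e-05]]), 'contact_force': array([ 0.23323998,  0.14339932, -0.39438673]), 'wrist_torque': array([-0.01914538, -0.00023679, -0.02833504]), 'opening': 93.93086372872841} 18.8
side 605.0815307787879 317.529448216871 236.21249646512263 -0.17388603781558512 [ -308.64212419 -1110.11789619  1035.41985852] [ 0.46787672  0.68391742 -0.55977526]
top 507.67845834834094 321.68850696795545 242.74484979428416 -0.04768109837398035 [ 143.96745556  -17.6901039  1674.05751508] [ 0.20640608  0.02177233 -0.97822416]
wrist 402.790948609538 311.2849687343259 242.1546305248897 -0.0056124965603064625 [110.08570017 645.16920938 383.48492777] [ 0.24358494 -0.07407514 -0.96704666]
```

View pics/side0.png

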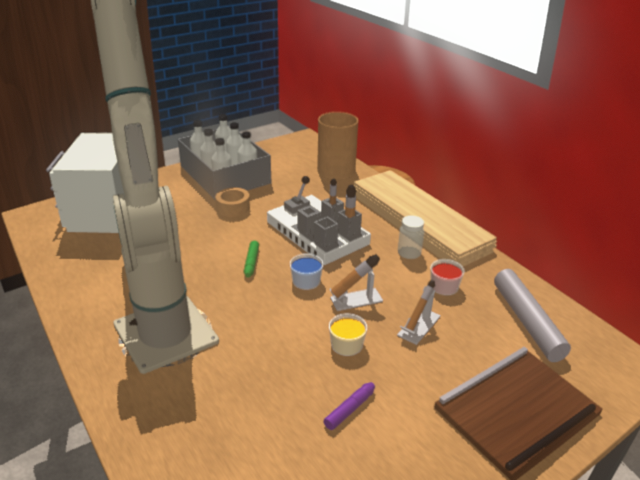

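View pics/top0.png

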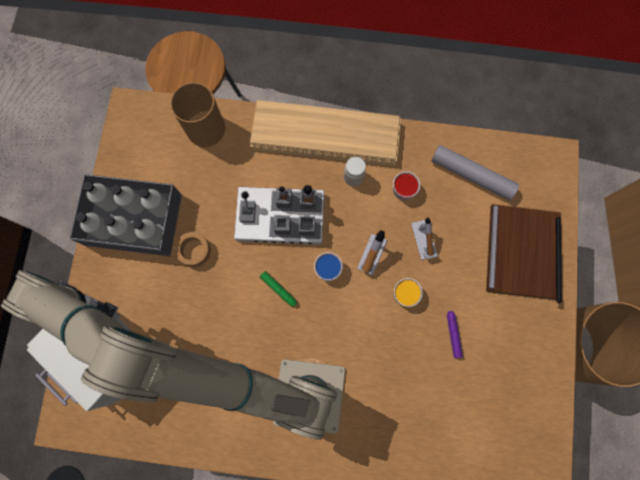

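View pics/wrist0.png

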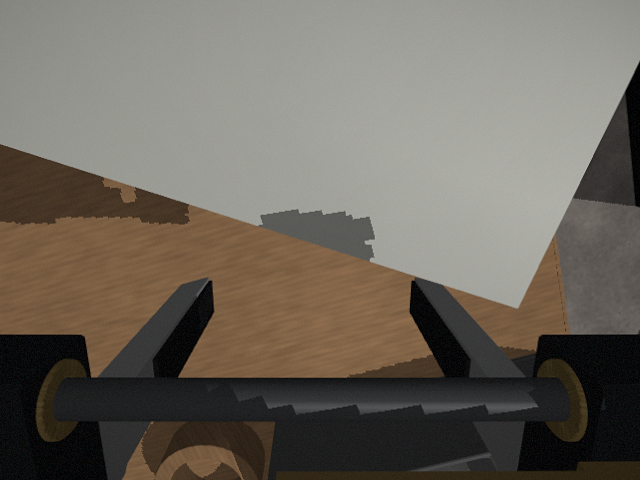

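```bash
python3 - <<'E'
import cv2
t=cv2.imread('pics/top0.png'); s=cv2.imread('pics/side0.png')
def c(im,x,y,w,h,k,n): cv2.imwrite('pics/'+n,cv2.resize(im[y:y+h,x:x+w],None,fx=k,fy=k,interpolation=cv2.INTER_CUBIC))
c(t,225,150,225,165,3.5,'t_a.png'); c(s,260,170,210,190,3.1,'s_a.png')
E
```

```text
(no output)
```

View pics/t_a.png

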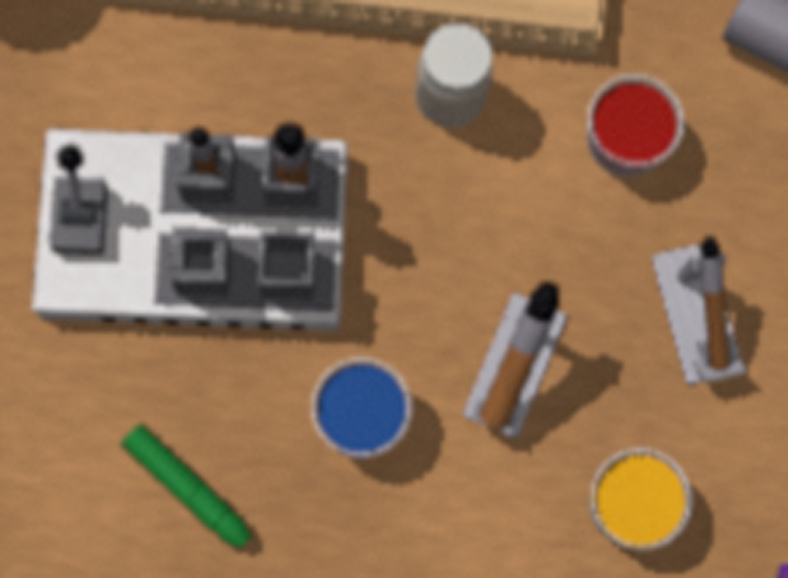

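View pics/s_a.png

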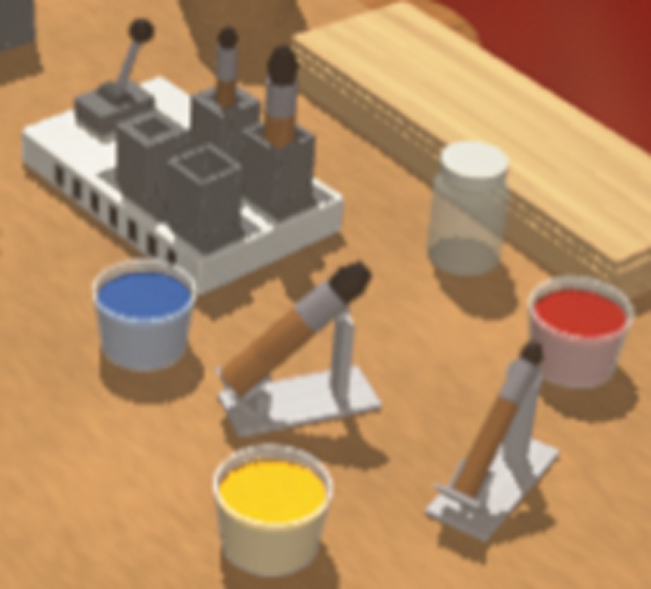

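```bash
python3 - <<'E'
from h import *
np.set_printoptions(precision=1,suppress=True)
t=load('top0'); s=load('side0')
T=lambda l:[(225+(x+.5)/3.5-.5,150+(y+.5)/3.5-.5) for x,y in l]
S=lambda l:[(260+(x+.5)/3.1-.5,170+(y+.5)/3.1-.5) for x,y in l]
p=onz(t,T([(48,131),(344,143),(338,316),(35,306)]),40); print('plinth',p); print([np.linalg.norm(p[i]-p[(i+1)%4]) for i in range(4)])
print('wells top',onz(t,T([(203,257),(286,258)]),104))
print('wells side',onz(s,S([(153,128),(205,165)]),104))
for n,l in [('big',[(513,294),(567,314),(517,437),(466,415)]),('small',[(653,255),(698,243),(743,372),(690,382)])]:
    p=onz(t,T(l),4);print(n,p,[np.linalg.norm(p[i]-p[(i+1)%4]) for i in range(4)])
print('bigtip',tri(t,T([(545,298)])[0],s,S([(352,280)])[0]))
print('smalltip',tri(t,T([(710,245)])[0],s,S([(531,352)])[0]))
print('bigbutt',tri(t,T([(497,425)])[0],s,S([(228,382)])[0]))
print('smallbutt',tri(t,T([(720,362)])[0],s,S([(466,488)])[0]))
print('ball',tri(t,T([(70,158)])[0],s,S([(141,31)])[0]))
for n,l in [('blue',(362,407)),('yel',(640,500)),('red',(636,122))]: print(n,onz(t,T([l]),60))
print('jar',onz(t,T([(457,55)]),110))
E
```

```text
plinth [[644.9 321.   40. ]
 [667.7  36.4  40. ]
 [498.   21.4  40. ]
 [472.6 306.2  40. ]]
[np.float64(285.51122224090744), np.float64(170.36226458346485), np.float64(285.9121639276355), np.float64(172.9437048924299)]
wells top [[523.7 148.6 104. ]
 [532.   73.4 104. ]]
wells side [[522.2 151.2 104. ]
 [527.3  71.6 104. ]]
big [[ 548.  -142.8    4. ]
 [ 534.7 -196.5    4. ]
 [ 409.9 -160.7    4. ]
 [ 425.  -110.3    4. ]] [np.float64(55.32668393559895), np.float64(129.85848890667853), np.float64(52.57390526658528), np.float64(127.21263845766975)]
small [[ 603.4 -274.     4. ]
 [ 620.8 -316.6    4. ]
 [ 498.8 -369.8    4. ]
 [ 482.9 -319.9    4. ]] [np.float64(46.03487924972285), np.float64(133.14954197683394), np.float64(52.35953854001265), np.float64(129.00578617922952)]
bigtip (array([ 517.2, -161.6,  122.4]), np.float64(4.634898068104796))
smalltip (array([ 586.7, -306.5,  113.6]), np.float64(5.262077026227765))
bigbutt (array([ 411.3, -137.1,   43.3]), np.float64(2.792664657257549))
smallbutt (array([ 497.8, -340. ,   37.1]), np.float64(1.8665498360060788))
ball (array([593.1, 279.5, 128.5]), np.float64(3.662921925167652))
blue [[411.3 -11.4  60. ]]
yel [[ 356.9 -273.3   60. ]]
red [[ 716.5 -238.2   60. ]]
jar [[743.3 -60.  110. ]]
```

arm_command --series '[{"y": -0.022, "z": 0.029, "x": -0.012}, {"y": -0.022, "z": 0.029, "x": -0.012}, {"y": -0.022, "z": 0.029, "x": -0.012}, {"y": -0.022, "z": 0.029, "x": -0.012}, {"y": -0.022, "z": 0.029, "x": -0.012}, {"y": -0.022, "z": 0.029, "x": -0.012}, {"y": -0.022, "z": 0.029, "x": -0.012}, {"y": -0.022, "z": 0.029, "x": -0.012}]'

```text
schema error: expected keys x, y, z, spin, fingers
```

arm_command --series '[{"x": -0.012, "y": -0.022, "z": 0.029, "spin": 0, "fingers": 100}, {"x": -0.012, "y": -0.022, "z": 0.029, "spin": 0, "fingers": 100}, {"x": -0.012, "y": -0.022, "z": 0.029, "spin": 0, "fingers": 100}, {"x": -0.012, "y": -0.022, "z": 0.029, "spin": 0, "fingers": 100}, {"x": -0.012, "y": -0.022, "z": 0.029, "spin": 0, "fingers": 100}, {"x": -0.012, "y": -0.022, "z": 0.029, "spin": 0, "fingers": 100}, {"x": -0.012, "y": -0.022, "z": 0.029, "spin": 0, "fingers": 100}, {"x": -0.012, "y": -0.022, "z": 0.029, "spin": 0, "fingers": 100}]'

```text
clock: 0.82
tool_pos: [355.7, 388.7, 301.9]
tool_rot: [[-0.0, 0.279, 0.96], [-0.0, 0.96, -0.279], [-1.0, -0.0, -0.0]]
contact_force: [-0.2, 0.9, -0.4]
opening: 94.1
```

arm_command --series '[{"x": 0, "y": -0.03, "z": 0.016, "spin": 0, "fingers": 100}, {"x": 0, "y": -0.03, "z": 0.016, "spin": 0, "fingers": 100}, {"x": 0, "y": -0.03, "z": 0.016, "spin": 0, "fingers": 100}, {"x": 0, "y": -0.03, "z": 0.016, "spin": 0, "fingers": 100}, {"x": 0, "y": -0.03, "z": 0.016, "spin": 0, "fingers": 100}, {"x": 0, "y": -0.03, "z": 0.016, "spin": 0, "fingers": 100}, {"x": 0, "y": -0.03, "z": 0.016, "spin": 0, "fingers": 100}, {"x": 0, "y": -0.03, "z": 0.016, "spin": 0, "fingers": 100}]'

```text
clock: 1.48
tool_pos: [410.8, 122.6, 301.5]
tool_rot: [[-0.0, 0.279, 0.96], [0.0, 0.96, -0.279], [-1.0, 0.0, -0.0]]
contact_force: [-0.0, 0.1, -0.6]
opening: 93.7
```

```bash
python3 - <<'E'
from h import *
print(observe()['tool_pos'])
snap('wrist','w1')
E
```

```text
[410.80917756 122.5972788  301.47636665]
```

View pics/w1.png

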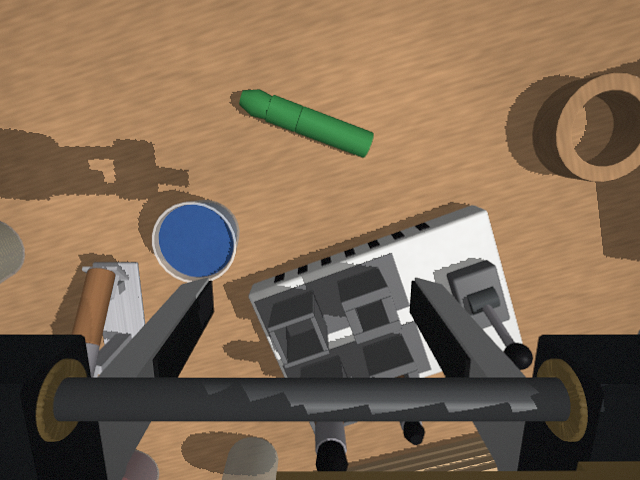

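```bash
python3 - <<'E'
import cv2
t=cv2.imread('pics/w1.png')
cv2.imwrite('pics/w1z.png',cv2.resize(t[230:380,230:430],None,fx=4,fy=4,interpolation=cv2.INTER_CUBIC))
E
```

```text
(no output)
```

View pics/w1z.png

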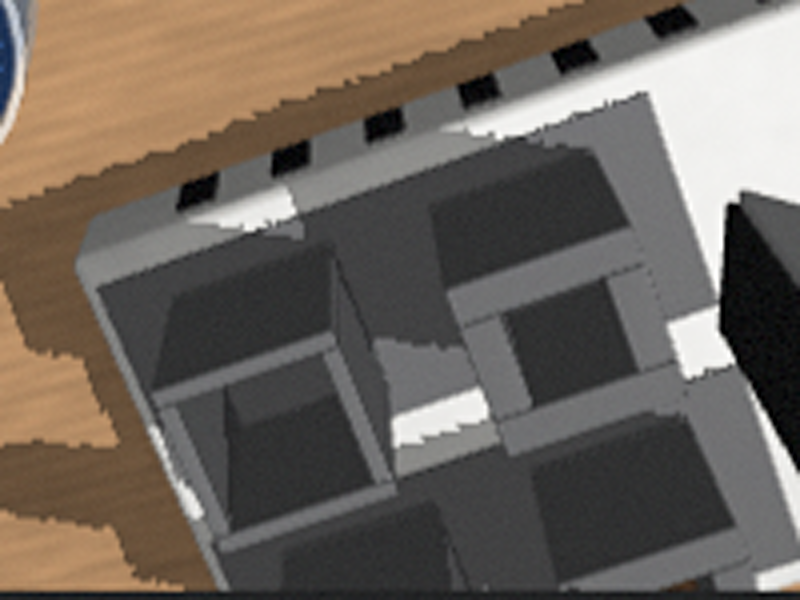

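```bash
python3 - <<'E'
from h import *
np.set_printoptions(precision=1,suppress=True)
w=load('w1')
T=lambda l:[(230+(x+.5)/4-.5,230+(y+.5)/4-.5) for x,y in l]
for l in [[(155,395),(332,335),(395,488),(220,550)],[(447,293),(633,230),(695,388),(508,452)],[(500,318),(606,280),(640,372),(537,408)]]:
    p=onz(w,T(l),104); print(p.mean(0),[np.linalg.norm(p[i]-p[(i+1)%4]) for i in range(4)], np.degrees(np.arctan2(*(p[2]-p[1])[[1,0]])))
E
```

```text
[531.7  73.7 104. ] [np.float64(48.29179724317214), np.float64(46.206868219991996), np.float64(49.346649511657624), np.float64(47.45087392621924)] 4.662870013113893
[525.3 153.8 104. ] [np.float64(48.96665991001812), np.float64(46.63134078968983), np.float64(50.64645573479579), np.float64(47.28838043435651)] 6.473503442886895
[526.1 153.6 104. ] [np.float64(28.26841788495292), np.float64(27.03795724747223), np.float64(27.81884818293813), np.float64(26.968658912978714)] 5.059462428470216
```

arm_command --series '[{"x": 0, "y": -0.03, "z": 0.015, "spin": 0, "fingers": 100}, {"x": 0, "y": -0.03, "z": 0.015, "spin": 0, "fingers": 100}, {"x": 0, "y": -0.03, "z": 0.015, "spin": 0, "fingers": 100}, {"x": 0, "y": -0.03, "z": 0.015, "spin": 0, "fingers": 100}, {"x": 0, "y": -0.03, "z": 0.014, "spin": 0, "fingers": 100}, {"x": 0, "y": -0.03, "z": 0.014, "spin": 0, "fingers": 100}, {"x": 0, "y": -0.03, "z": 0.014, "spin": 0, "fingers": 100}, {"x": 0, "y": -0.03, "z": 0.014, "spin": 0, "fingers": 100}]'

```text
clock: 2.2
tool_pos: [455.3, -139.9, 301.4]
tool_rot: [[-0.0, 0.279, 0.96], [0.0, 0.96, -0.279], [-1.0, 0.0, -0.0]]
contact_force: [0.4, 0.2, -0.4]
opening: 94.0
```

```bash
python3 - <<'E'
from h import *
print(observe()['tool_pos'])
snap('wrist','w2')
E
```

```text
[ 455.31446633 -139.86597884  301.41033912]
```

View pics/w2.png

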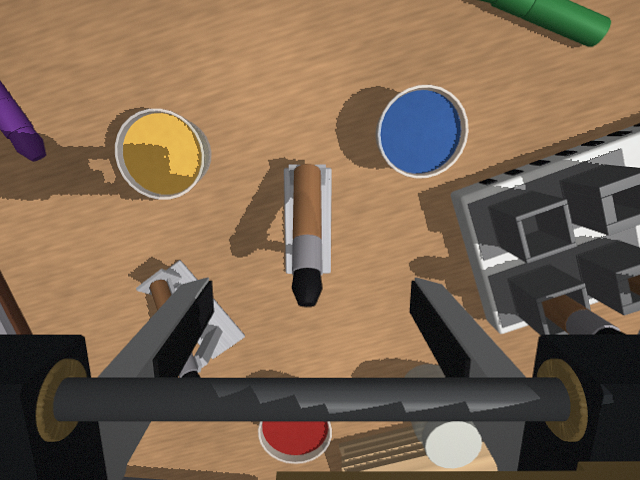

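```bash
python3 - <<'E'
import cv2,numpy as np
t=cv2.imread('pics/w2.png')
h=cv2.cvtColor(t,cv2.COLOR_BGR2HSV)
for r in range(158,310,6):
    print(r,[tuple(int(v) for v in h[r,c]) for c in (294,300,307,314,320)])
cv2.imwrite('pics/w2z.png',cv2.resize(t[150:310,250:370],None,fx=3.7,fy=3.7,interpolation=cv2.INTER_CUBIC))
cv2.imwrite('pics/w2y.png',cv2.resize(t[250:400,120:270],None,fx=4,fy=4,interpolation=cv2.INTER_CUBIC))
E
```

```text
158 [(15, 113, 169), (14, 111, 195), (14, 113, 178), (15, 111, 184), (15, 115, 187)]
164 [(13, 37, 132), (15, 100, 105), (13, 135, 130), (15, 105, 165), (12, 53, 174)]
170 [(12, 86, 74), (13, 139, 108), (13, 134, 141), (13, 133, 155), (9, 55, 134)]
176 [(13, 138, 72), (14, 137, 110), (13, 137, 141), (13, 137, 154), (12, 104, 128)]
182 [(13, 152, 72), (13, 137, 110), (13, 136, 144), (14, 135, 153), (12, 104, 128)]
188 [(13, 148, 74), (13, 132, 114), (13, 134, 145), (13, 136, 156), (11, 91, 138)]
194 [(14, 141, 76), (13, 129, 109), (13, 135, 142), (13, 134, 156), (13, 110, 132)]
200 [(14, 162, 63), (13, 140, 106), (13, 138, 137), (13, 135, 157), (12, 108, 132)]
206 [(13, 140, 71), (14, 135, 113), (13, 137, 136), (14, 135, 155), (13, 108, 135)]
212 [(14, 159, 69), (13, 135, 115), (14, 131, 142), (13, 134, 147), (13, 131, 130)]
218 [(13, 148, 76), (13, 136, 120), (14, 137, 145), (13, 138, 146), (13, 130, 129)]
224 [(14, 146, 77), (14, 141, 119), (13, 134, 146), (13, 137, 147), (13, 128, 133)]
230 [(14, 142, 79), (13, 137, 125), (13, 134, 148), (14, 135, 151), (14, 146, 129)]
236 [(12, 14
[... 339 characters left out ...]
38, 11, 120), (132, 9, 140), (130, 10, 151), (143, 8, 131)]
266 [(160, 10, 79), (135, 4, 124), (140, 11, 144), (138, 8, 152), (140, 12, 129)]
272 [(45, 64, 8), (60, 14, 18), (60, 23, 22), (160, 31, 25), (143, 13, 80)]
278 [(113, 255, 8), (102, 67, 19), (120, 13, 19), (141, 64, 28), (18, 92, 47)]
284 [(115, 139, 11), (15, 20, 26), (110, 25, 31), (105, 19, 27), (120, 68, 15)]
290 [(110, 96, 8), (120, 29, 26), (150, 7, 36), (140, 45, 34), (0, 15, 17)]
296 [(14, 113, 151), (98, 39, 26), (135, 15, 35), (120, 15, 35), (15, 114, 184)]
302 [(14, 110, 178), (120, 61, 21), (150, 16, 31), (105, 21, 24), (15, 110, 181)]
308 [(15, 113, 173), (14, 113, 182), (14, 113, 182), (15, 111, 184), (15, 112, 177)]
```

View pics/w2z.png

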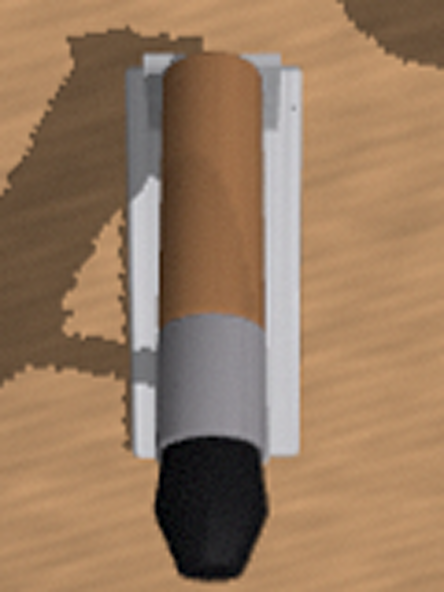

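```bash
python3 - <<'E'
from h import *
from scipy.optimize import least_squares
np.set_printoptions(precision=1,suppress=True)
w=load('w2'); t=load('top0'); s=load('side0')
obs=[(0,(307.3,164)),(84,(307.5,234.9)),(118,(307.8,267.8))]
def pt(p,sx,n):
    x,y,z,yaw=p; a=np.radians(40); d=np.array([np.cos(yaw),np.sin(yaw)])
    r=sx*np.cos(a)-n*np.sin(a); return [x+r*d[0],y+r*d[1],z+sx*np.sin(a)+n*np.cos(a)]
f=lambda p:(proj(w,[pt(p,sx,15) for sx,_ in obs])-np.array([o for _,o in obs])).ravel()
r=least_squares(f,[411,-137,40,-.26]); p=r.x
print(p[:3],np.degrees(p[3]),r.fun)
for sx in(0,75,92,150): print(sx,np.array(pt(p,sx,0)),'top',proj(t,pt(p,sx,0)),'side',proj(s,pt(p,sx,0)))
print('tip pix',proj(w,pt(p,150,0)))
E
```

```text
[ 419.3 -133.9   35.1] -15.49846195438381 [-0.  -0.1  0.1  0.2 -0.1 -0.1]
0 [ 419.3 -133.9   35.1] top [[365.5 269.3]] side [[335.5 293.5]]
75 [ 474.7 -149.2   83.3] top [[373.4 250.5]] side [[357.1 274.9]]
92 [ 487.3 -152.7   94.2] top [[375.2 246.1]] side [[362.1 270.6]]
150 [ 530.1 -164.6  131.5] top [[381.6 230.9]] side [[379.  255.9]]
tip pix [[308.1 305.5]]
```

View pics/w2y.png

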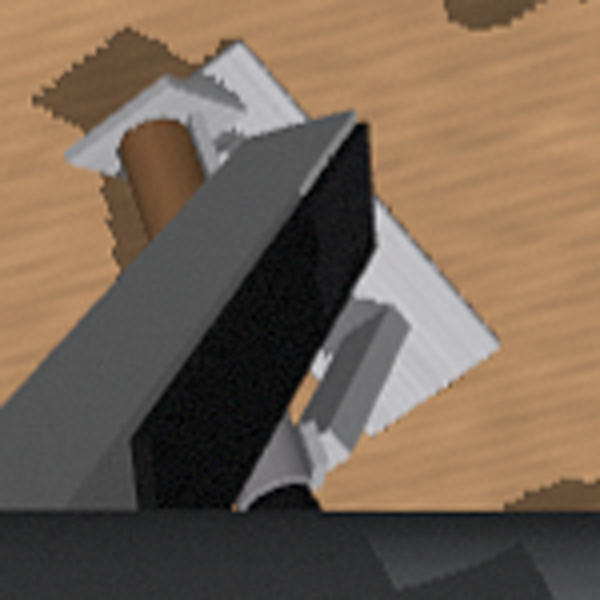

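arm_command --series '[{"x": 0.036, "y": -0.001, "z": 0.01, "spin": 0, "fingers": 100}, {"x": 0.036, "y": -0.001, "z": 0.01, "spin": 0, "fingers": 100}, {"x": 0.036, "y": -0.001, "z": 0.011, "spin": 0, "fingers": 100}, {"x": 0.036, "y": 0, "z": 0, "spin": 0, "fingers": 100}, {"x": 0.034, "y": 0, "z": 0, "spin": 0, "fingers": 90}, {"x": 0.03, "y": 0, "z": 0, "spin": 0, "fingers": 80}, {"x": 0.02, "y": 0, "z": 0, "spin": 0, "fingers": 70}, {"x": 0, "y": 0, "z": 0, "spin": 0, "fingers": 60}]'

```text
clock: 2.92
tool_pos: [481.4, -148.7, 69.8]
tool_rot: [[-0.008, 0.279, 0.96], [0.002, 0.96, -0.279], [-1.0, 0.0, -0.008]]
contact_force: [-0.0, 0.2, -0.1]
opening: 70.8
```

```bash
python3 - <<'E'
from h import *
o=observe();print(o['tool_pos'],o['opening'],o['q'])
snap('wrist','w3');snap('side','s3')
E
```

```text
[ 481.39521524 -148.70561017   69.75794164] 70.78101866777057 [ 0.09253329  0.64973387  0.22624475  2.03749663 -0.29133397  0.49244503
  1.82126555]
```

View pics/w3.png

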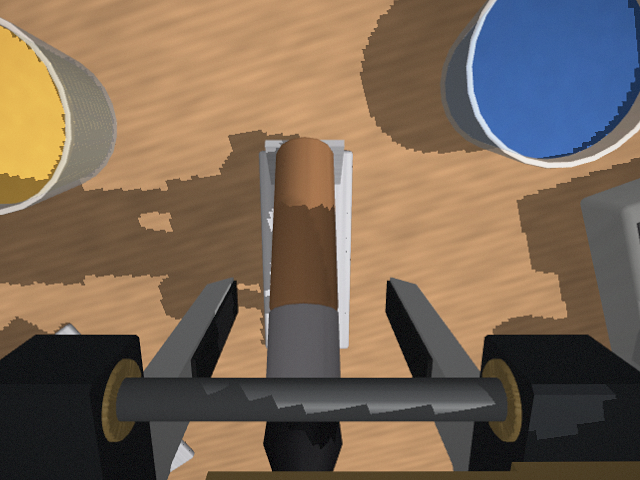

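View pics/s3.png

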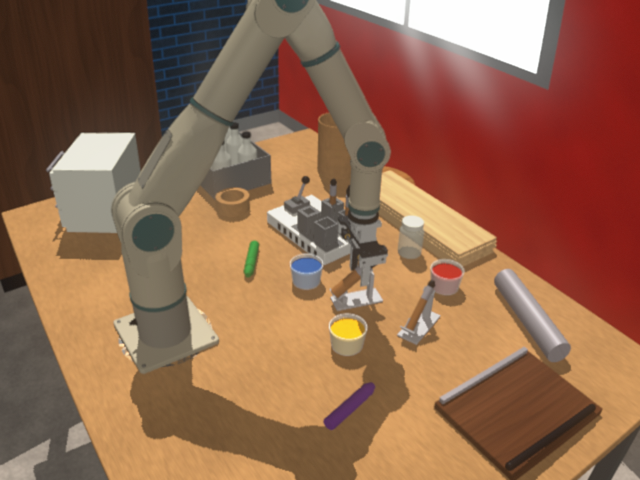

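arm_command --series '[{"x": -0.001, "y": -0.003, "z": 0.003, "spin": 0, "fingers": 60}, {"x": 0, "y": 0, "z": 0, "spin": 0, "fingers": 45}, {"x": 0, "y": 0, "z": 0, "spin": 0, "fingers": 35}, {"x": 0, "y": 0, "z": 0, "spin": 0, "fingers": 25}, {"x": 0, "y": 0, "z": 0, "spin": 0, "fingers": 15}, {"x": 0, "y": 0, "z": 0, "spin": 0, "fingers": 10}, {"x": 0, "y": 0, "z": 0, "spin": 0, "fingers": 10}, {"x": 0, "y": 0, "z": 0, "spin": 0, "fingers": 10}]' --squeeze 4

```text
clock: 3.68
tool_pos: [486.7, -153.7, 74.9]
tool_rot: [[0.001, 0.279, 0.96], [0.0, 0.96, -0.279], [-1.0, 0.0, 0.001]]
contact_force: [-0.3, 0.7, 6.6]
opening: 29.3
```

```bash
python3 - <<'E'
from h import *
o=observe();print(o['tool_pos'],o['opening'],o['contact_force'])
snap('wrist','w4')
E
```

```text
[ 486.71015478 -153.72396091   74.94011416] 29.29836982941735 [-0.26729308  0.68245161  6.60522816]
```

View pics/w4.png

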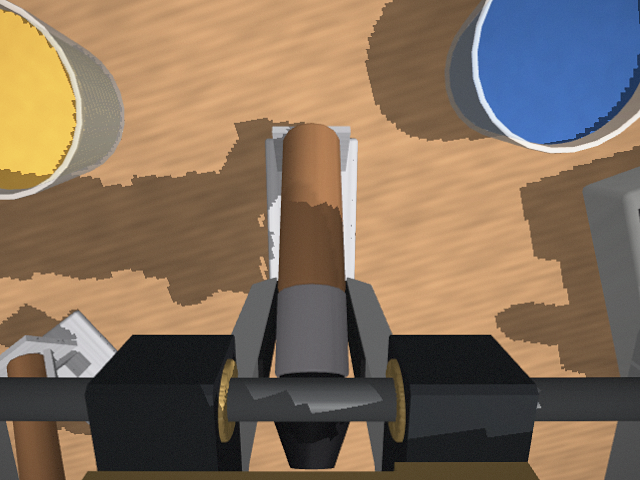

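arm_command --series '[{"x": -0.006, "y": 0, "z": 0, "spin": 0, "fingers": 10}, {"x": -0.01, "y": 0, "z": 0, "spin": 0, "fingers": 10}, {"x": -0.01, "y": 0, "z": 0, "spin": 0, "fingers": 10}, {"x": -0.01, "y": 0, "z": 0, "spin": 0, "fingers": 10}, {"x": -0.01, "y": 0, "z": 0, "spin": 0, "fingers": 10}, {"x": -0.01, "y": 0, "z": 0, "spin": 0, "fingers": 10}, {"x": -0.01, "y": 0, "z": 0, "spin": 0, "fingers": 10}, {"x": 0, "y": 0, "z": 0, "spin": 0, "fingers": 10}]'

```text
clock: 4.4
tool_pos: [487.7, -154.3, 142.7]
tool_rot: [[0.004, 0.279, 0.96], [-0.001, 0.96, -0.279], [-1.0, 0.0, 0.004]]
contact_force: [0.8, -0.3, -1.1]
opening: 29.5
```

```bash
python3 - <<'E'
from h import *
o=observe();print(o['tool_pos'],o['opening'],o['contact_force'])
snap('wrist','w5');s=snap('side','s5')
im=cv2.imread('pics/s5.png');cv2.imwrite('pics/s5z.png',cv2.resize(im[190:340,280:480],None,fx=4,fy=4,interpolation=cv2.INTER_CUBIC))
E
```

```text
[ 487.67869642 -154.29010682  142.69369878] 29.49569330399919 [ 0.82306748 -0.26725029 -1.07919922]
```

View pics/w5.png

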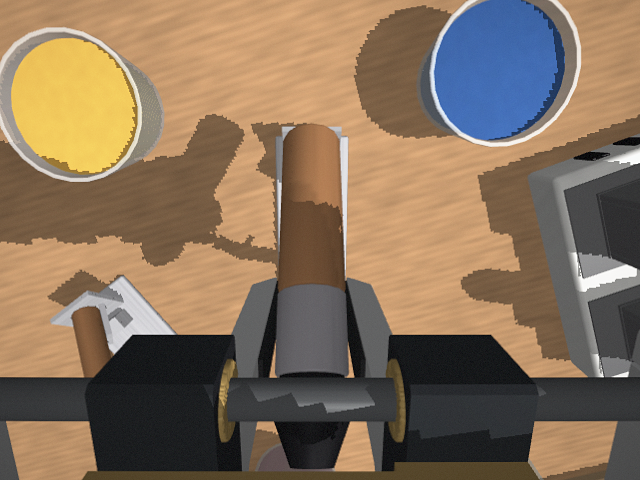

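View pics/s5z.png

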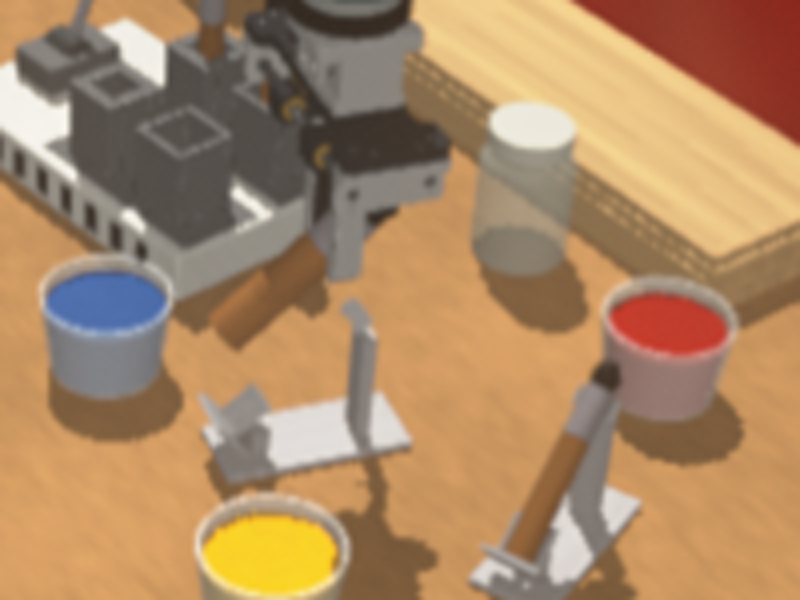

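arm_command --series '[{"x": -0.003, "y": 0, "z": 0, "spin": 7, "fingers": 10}, {"x": -0.003, "y": 0, "z": 0, "spin": 7, "fingers": 10}, {"x": 0, "y": 0, "z": 0, "spin": 7, "fingers": 10}, {"x": 0, "y": 0, "z": 0, "spin": 7, "fingers": 10}, {"x": 0, "y": 0, "z": 0, "spin": 7, "fingers": 10}, {"x": 0, "y": 0, "z": 0, "spin": 7, "fingers": 10}, {"x": 0, "y": 0, "z": 0, "spin": 7, "fingers": 10}, {"x": 0, "y": 0, "z": 0, "spin": 7, "fingers": 10}]' --squeeze 6

```text
clock: 5.17
tool_pos: [485.8, -153.6, 145.8]
tool_rot: [[-0.001, 0.954, 0.3], [0.0, 0.3, -0.954], [-1.0, -0.001, -0.001]]
contact_force: [-0.6, -0.2, -0.7]
opening: 29.8
```

arm_command --series '[{"x": 0, "y": 0, "z": 0, "spin": 6.5, "fingers": 10}, {"x": 0, "y": 0, "z": 0, "spin": 6.5, "fingers": 10}, {"x": 0, "y": 0, "z": 0, "spin": 0, "fingers": 10}, {"x": 0, "y": 0, "z": 0, "spin": 0, "fingers": 10}, {"x": 0, "y": 0, "z": 0, "spin": 0, "fingers": 10}, {"x": 0, "y": 0, "z": 0, "spin": 0, "fingers": 10}, {"x": 0, "y": 0, "z": 0, "spin": 0, "fingers": 10}, {"x": 0, "y": 0, "z": 0, "spin": 0, "fingers": 10}]'

```text
clock: 5.83
tool_pos: [486.3, -153.9, 146.5]
tool_rot: [[0.0, 0.996, 0.084], [0.0, 0.084, -0.996], [-1.0, 0.0, -0.0]]
contact_force: [0.2, -0.1, -1.0]
opening: 29.6
```

```bash
cat >> h.py <<'E'
def go(x,y,z):
    o=observe(); d=(np.array([x,y,z])-o['tool_pos'])@o['tool_rot']
    print('tcp',o['tool_pos'].round(1),'open',round(o['opening'],1),'F',o['contact_force'].round(1),'yaw z',np.degrees(np.arctan2(*o['tool_rot'][[1,0],2])).round(1),'q7',o['q'][6].round(2),'t',round(o['clock'],2),'tool shift mm',d.round(1))
E
python3 - <<'E'
from h import *
go(540.3,-41.2,109)
snap('wrist','w6')
E
```

```text
tcp [ 486.3 -153.9  146.5] open 29.6 F [ 0.2 -0.1 -1. ] yaw z -85.2 q7 0.87 t 5.83 tool shift mm [  37.5   63.3 -107.7]
```

View pics/w6.png

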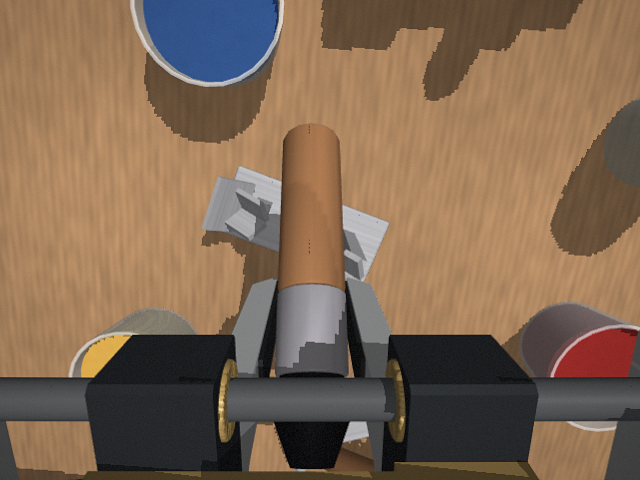

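arm_command --series '[{"x": 0, "y": 0.012, "z": -0.016, "spin": 0, "fingers": 10}, {"x": 0, "y": 0.012, "z": -0.016, "spin": 0, "fingers": 10}, {"x": 0.007, "y": 0.012, "z": -0.016, "spin": 0, "fingers": 10}, {"x": 0.01, "y": 0.012, "z": -0.016, "spin": 0, "fingers": 10}, {"x": 0.01, "y": 0.012, "z": -0.016, "spin": 0, "fingers": 10}, {"x": 0.01, "y": 0.003, "z": -0.016, "spin": 0, "fingers": 10}, {"x": 0, "y": 0, "z": 0, "spin": 0, "fingers": 10}, {"x": 0, "y": 0, "z": 0, "spin": 0, "fingers": 10}]'

```text
clock: 6.55
tool_pos: [539.9, -51.9, 108.3]
tool_rot: [[-0.003, 0.996, 0.086], [-0.0, 0.086, -0.996], [-1.0, -0.003, -0.0]]
contact_force: [0.2, -1.1, -0.1]
opening: 30.0
```

```bash
python3 - <<'E'
from h import *
go(540.3,-41.2,109)
snap('wrist','w7')
E
```

```text
tcp [539.9 -51.9 108.3] open 30.0 F [ 0.2 -1.1 -0.1] yaw z -85.1 q7 0.71 t 6.55 tool shift mm [ -0.7   1.3 -10.6]
```

View pics/w7.png

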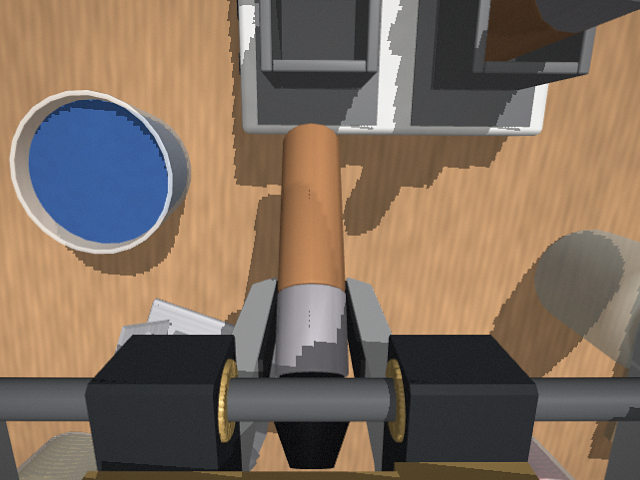

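arm_command --series '[{"x": 0, "y": 0.001, "z": -0.01, "spin": 0, "fingers": 10}, {"x": 0, "y": 0, "z": -0.01, "spin": 0, "fingers": 10}, {"x": -0.007, "y": 0, "z": -0.005, "spin": 0, "fingers": 10}, {"x": -0.006, "y": 0, "z": -0.005, "spin": 0, "fingers": 10}, {"x": -0.006, "y": 0, "z": -0.006, "spin": 0, "fingers": 10}, {"x": -0.005, "y": 0, "z": -0.006, "spin": 0, "fingers": 10}, {"x": -0.005, "y": 0, "z": -0.007, "spin": 0, "fingers": 10}, {"x": -0.004, "y": 0, "z": -0.007, "spin": 0, "fingers": 10}]' --squeeze 4

```text
clock: 7.27
tool_pos: [537.7, 3.4, 143.4]
tool_rot: [[0.001, 0.997, 0.083], [-0.0, 0.083, -0.997], [-1.0, 0.001, 0.0]]
contact_force: [-0.5, -1.2, -0.3]
opening: 29.9
```

```bash
python3 - <<'E'
from h import *
go(540.3,-41.2,109)
snap('wrist','w8')
im=cv2.cvtColor(snap('side','s8')['pixels'],cv2.COLOR_RGB2BGR);cv2.imwrite('pics/s8z.png',cv2.resize(im[160:310,270:470],None,fx=4,fy=4,interpolation=cv2.INTER_CUBIC))
E
```

```text
tcp [537.7   3.4 143.4] open 29.9 F [-0.5 -1.2 -0.3] yaw z -85.2 q7 0.58 t 7.27 tool shift mm [34.4 -1.2 44.7]
```

View pics/w8.png

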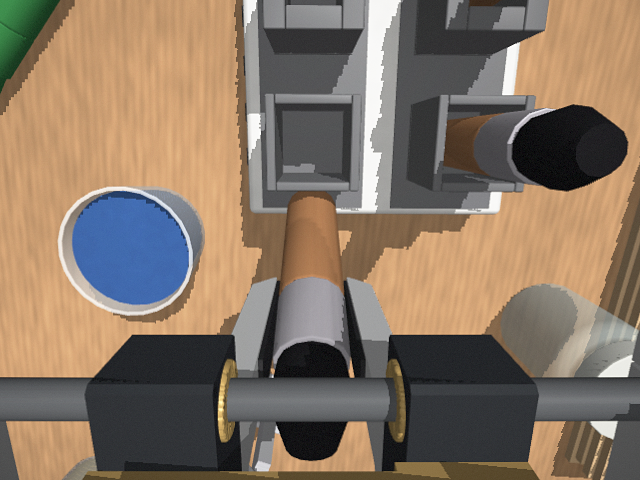

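View pics/s8z.png

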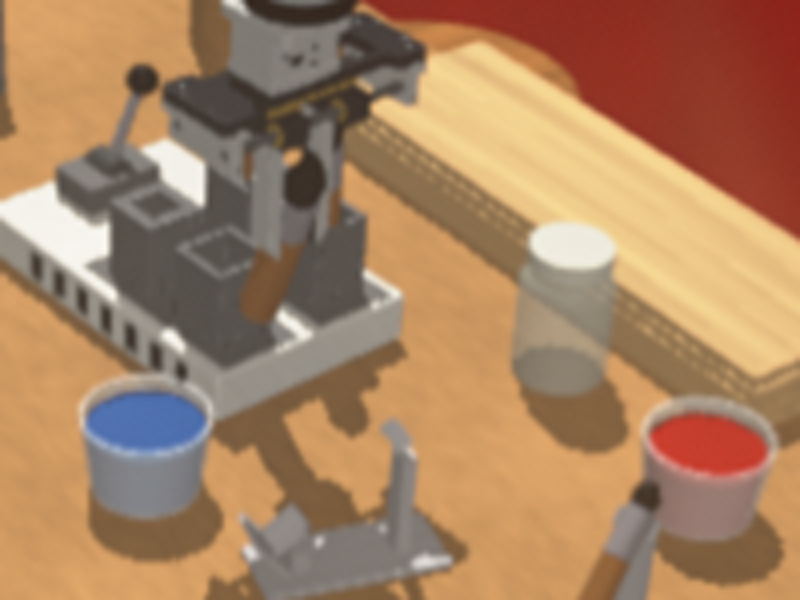

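arm_command --series '[{"x": -0.003, "y": 0, "z": -0.007, "spin": 0, "fingers": 10}, {"x": -0.003, "y": 0, "z": -0.007, "spin": 0, "fingers": 10}, {"x": -0.002, "y": 0, "z": -0.007, "spin": 0, "fingers": 10}, {"x": -0.001, "y": 0, "z": -0.006, "spin": 0, "fingers": 10}, {"x": 0, "y": 0, "z": -0.003, "spin": 0, "fingers": 10}, {"x": 0, "y": 0, "z": 0, "spin": 0, "fingers": 10}, {"x": 0, "y": 0, "z": 0, "spin": 0, "fingers": 10}, {"x": 0, "y": 0, "z": 0, "spin": 0, "fingers": 10}]'

```text
clock: 8.03
tool_pos: [534.7, 32.8, 151.3]
tool_rot: [[-0.0, 0.997, 0.083], [0.0, 0.083, -0.997], [-1.0, -0.0, -0.0]]
contact_force: [-0.6, -0.3, -1.1]
opening: 29.9
```

```bash
python3 - <<'E'
from h import *
go(532,73.3,160)
snap('wrist','w9')
im=cv2.cvtColor(snap('side','s9')['pixels'],cv2.COLOR_RGB2BGR);cv2.imwrite('pics/s9z.png',cv2.resize(im[160:310,270:470],None,fx=4,fy=4,interpolation=cv2.INTER_CUBIC))
E
```

```text
tcp [534.7  32.8 151.3] open 29.9 F [-0.6 -0.3 -1.1] yaw z -85.2 q7 0.52 t 8.03 tool shift mm [ -8.7   0.6 -40.6]
```

View pics/w9.png

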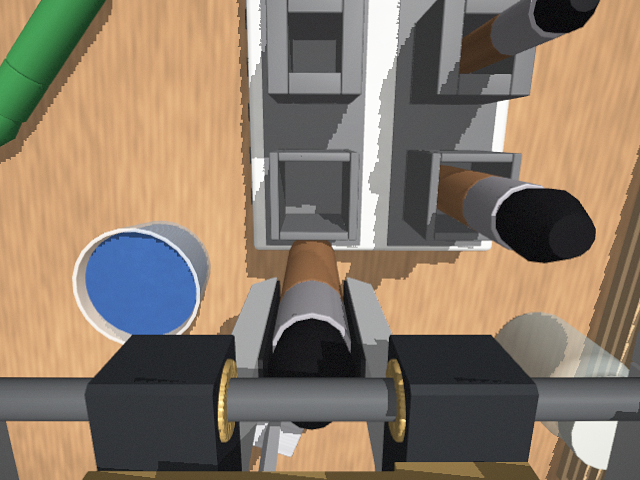

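View pics/s9z.png

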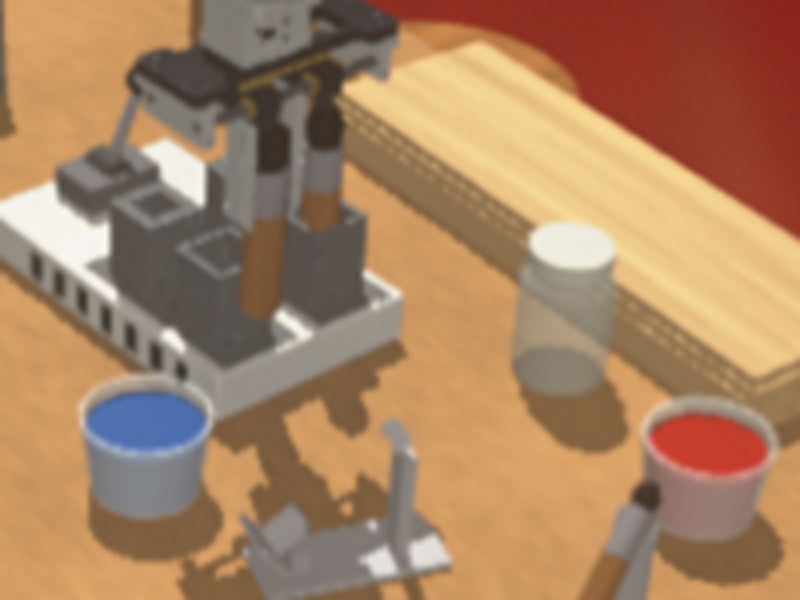

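arm_command --series '[{"x": -0.005, "y": 0, "z": 0.003, "spin": 0, "fingers": 10}, {"x": -0.015, "y": 0, "z": 0, "spin": 0, "fingers": 10}, {"x": -0.015, "y": 0, "z": 0, "spin": 0, "fingers": 10}, {"x": -0.01, "y": 0.001, "z": 0, "spin": 0, "fingers": 10}, {"x": 0, "y": 0, "z": -0.015, "spin": 0, "fingers": 10}, {"x": 0, "y": 0, "z": -0.015, "spin": 0, "fingers": 10}, {"x": 0, "y": 0, "z": -0.014, "spin": 0, "fingers": 10}, {"x": 0, "y": 0, "z": 0, "spin": 0, "fingers": 10}]' --squeeze 6

```text
clock: 8.8
tool_pos: [532.3, 77.1, 196.4]
tool_rot: [[-0.001, 0.996, 0.088], [0.002, 0.088, -0.996], [-1.0, -0.0, -0.002]]
contact_force: [0.2, -0.1, -1.8]
opening: 29.7
```

```bash
python3 - <<'E'
from h import *
go(532,73.3,160)
snap('wrist','w10');snap('top','t10')
im=cv2.cvtColor(snap('side','s10')['pixels'],cv2.COLOR_RGB2BGR);cv2.imwrite('pics/s10z.png',cv2.resize(im[160:310,270:470],None,fx=4,fy=4,interpolation=cv2.INTER_CUBIC))
E
```

```text
tcp [532.3  77.1 196.4] open 29.7 F [ 0.2 -0.1 -1.8] yaw z -85.0 q7 0.39 t 8.8 tool shift mm [36.4 -0.6  3.8]
```

View pics/w10.png

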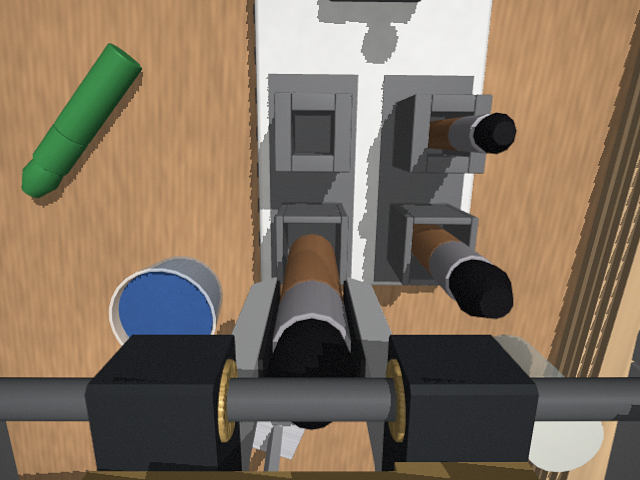

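View pics/s10z.png

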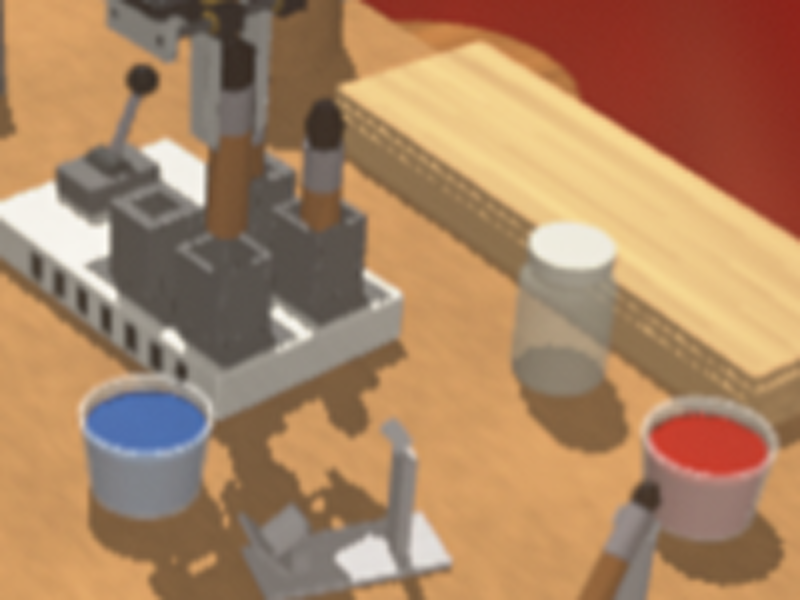

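arm_command --series '[{"x": 0, "y": 0, "z": 0, "spin": 0, "fingers": 10}, {"x": 0, "y": 0, "z": 0, "spin": 0, "fingers": 10}, {"x": 0, "y": 0, "z": 0, "spin": 0, "fingers": 10}, {"x": 0, "y": 0, "z": 0, "spin": 0, "fingers": 10}, {"x": 0, "y": 0, "z": 0, "spin": 0, "fingers": 10}, {"x": 0, "y": 0, "z": 0, "spin": 0, "fingers": 10}, {"x": 0, "y": 0, "z": 0, "spin": 0, "fingers": 10}, {"x": 0, "y": 0, "z": 0, "spin": 0, "fingers": 10}]'

```text
clock: 9.62
tool_pos: [532.5, 73.8, 196.4]
tool_rot: [[-0.0, 0.996, 0.084], [-0.0, 0.084, -0.996], [-1.0, -0.0, 0.0]]
contact_force: [0.1, 0.5, -0.7]
opening: 30.1
```

```bash
python3 - <<'E'
from h import *
np.set_printoptions(precision=1,suppress=True)
go(532,73.3,160)
s=load('s10')
S=lambda l:[(270+(x+.5)/4-.5,160+(y+.5)/4-.5) for x,y in l]
print('well side',onz(s,S([(178,240),(223,206),(272,245),(222,286)]),104), onz(s,S([(178,240),(223,206),(272,245),(222,286)]),104).mean(0))
w=load('w10'); p=onz(w,[(278,204.5),(348,204.5)],104); print(p,p.mean(0))
E
```

```text
tcp [532.5  73.8 196.4] open 30.1 F [ 0.1  0.5 -0.7] yaw z -85.2 q7 0.39 t 9.62 tool shift mm [36.4 -0.5  0.5]
well side [[508.7 103.7 104. ]
 [562.3 124.9 104. ]
 [562.   62.4 104. ]
 [501.8  37.6 104. ]] [533.7  82.1 104. ]
[[506.7 104.2 104. ]
 [554.1 108.4 104. ]] [530.4 106.3 104. ]
```

```bash
python3 - <<'E'
from h import *
go(532,73.3,160)
im=cv2.cvtColor(snap('wrist','w11')['pixels'],cv2.COLOR_RGB2BGR);cv2.imwrite('pics/w11z.png',cv2.resize(im[60:360,230:430],None,fx=2,fy=2,interpolation=cv2.INTER_CUBIC)[0:600])
im=cv2.cvtColor(snap('side','s11')['pixels'],cv2.COLOR_RGB2BGR);cv2.imwrite('pics/s11z.png',cv2.resize(im[170:270,280:380],None,fx=6,fy=6,interpolation=cv2.INTER_CUBIC))
E
```

```text
tcp [532.5  73.8 196.4] open 30.1 F [ 0.1  0.5 -0.7] yaw z -85.2 q7 0.39 t 9.62 tool shift mm [36.4 -0.5  0.5]
```

View pics/w11z.png

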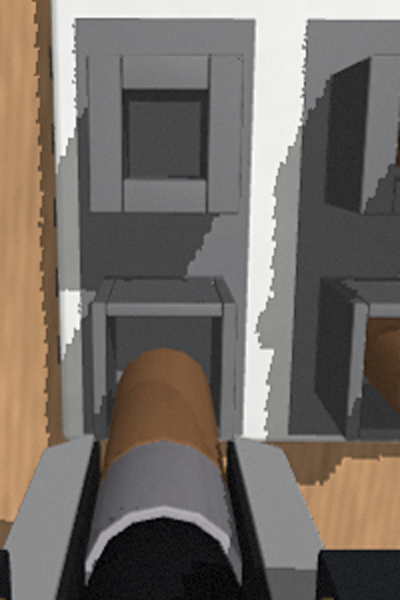

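View pics/s11z.png

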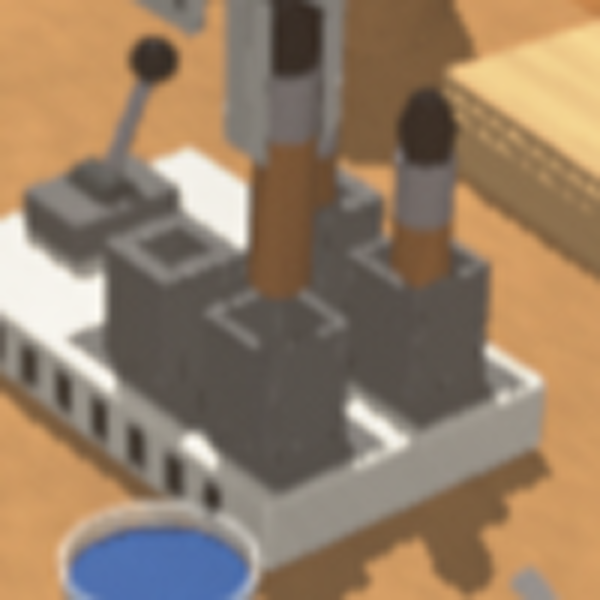

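```bash
python3 - <<'E'
from h import *
np.set_printoptions(precision=1,suppress=True)
w=load('w11'); s=load('s11')
W=lambda l:[(230+(x+.5)/2-.5,60+(y+.5)/2-.5) for x,y in l]
S=lambda l:[(280+(x+.5)/6-.5,170+(y+.5)/6-.5) for x,y in l]
p=onz(w,W([(93,303),(236,303)]),104); m=p.mean(0); print(p,'big centre',m[:2]-25*np.array([-.085,.996]))
p=onz(w,W([(122,88),(207,88),(207,180),(122,180)]),104); print('small inner',p.mean(0),[np.linalg.norm(p[i]-p[(i+1)%4]) for i in range(4)])
p=onz(w,W([(90,53),(241,55),(238,212),(92,211)]),104); print('small outer',p.mean(0),[np.linalg.norm(p[i]-p[(i+1)%4]) for i in range(4)])
p=onz(s,S([(205,310),(278,286),(347,322)]),104);print('side',p,(p[0]+p[2])/2)
p=onz(s,S([(106,238),(171,212),(240,245),(175,280)]),104);print('side',p,p.mean(0))
# butt visible far edge
zb=196.4+18.8-91
print('butt far edge',zb,onz(w,W([(163,350)]),zb), 'expected', 532.5,73.8+15)
print(proj(w,[[532.5,73.8,zb],[532.5,73.8,zb+91]]))
E
```

```text
[[506.2  96.1 104. ]
 [554.8 100.2 104. ]] big centre [532.6  73.3]
small inner [525.8 153.3 104. ] [np.float64(27.156752268843274), np.float64(28.688109781373583), np.float64(27.920626505999348), np.float64(28.6874225730436)]
small outer [526.1 153.3 104. ] [np.float64(47.76751850455708), np.float64(48.95940086937716), np.float64(48.428425946209735), np.float64(49.22791121089841)]
side [[503.1  97.1 104. ]
 [544.6  96.2 104. ]
 [554.3  52.4 104. ]] [528.7  74.8 104. ]
side [[498.  177.6 104. ]
 [538.5 181.4 104. ]
 [550.1 137.2 104. ]
 [505.6 127.1 104. ]] [523.  155.8 104. ]
butt far edge 124.20000000000002 [[531.   86.6 124.2]] expected 532.5 88.8
[[311.9 254. ]
 [312.3 314. ]]
```

arm_command --series '[{"x": 0.01, "y": 0, "z": 0, "spin": 0, "fingers": 10}, {"x": 0.01, "y": 0, "z": 0, "spin": 0, "fingers": 10}, {"x": 0.01, "y": 0, "z": 0, "spin": 0, "fingers": 10}, {"x": 0.01, "y": 0, "z": 0, "spin": 0, "fingers": 10}, {"x": 0.01, "y": 0, "z": 0, "spin": 0, "fingers": 10}, {"x": 0.01, "y": 0, "z": 0, "spin": 0, "fingers": 10}, {"x": 0.01, "y": 0, "z": 0, "spin": 0, "fingers": 10}, {"x": 0.005, "y": 0, "z": 0, "spin": 0, "fingers": 10}]'

```text
clock: 10.38
tool_pos: [531.7, 73.8, 119.8]
tool_rot: [[-0.002, 0.996, 0.084], [-0.0, 0.084, -0.997], [-1.0, -0.002, 0.0]]
contact_force: [-0.8, 0.2, -1.2]
opening: 29.9
```

```bash
python3 - <<'E'
from h import *
go(532,73.3,117)
im=cv2.cvtColor(snap('side','s12')['pixels'],cv2.COLOR_RGB2BGR);cv2.imwrite('pics/s12z.png',cv2.resize(im[170:270,280:380],None,fx=6,fy=6,interpolation=cv2.INTER_CUBIC))
snap('wrist','w12')
E
```

```text
tcp [531.7  73.8 119.8] open 29.9 F [-0.8  0.2 -1.2] yaw z -85.2 q7 0.48 t 10.38 tool shift mm [2.8 0.2 0.5]
```

View pics/s12z.png

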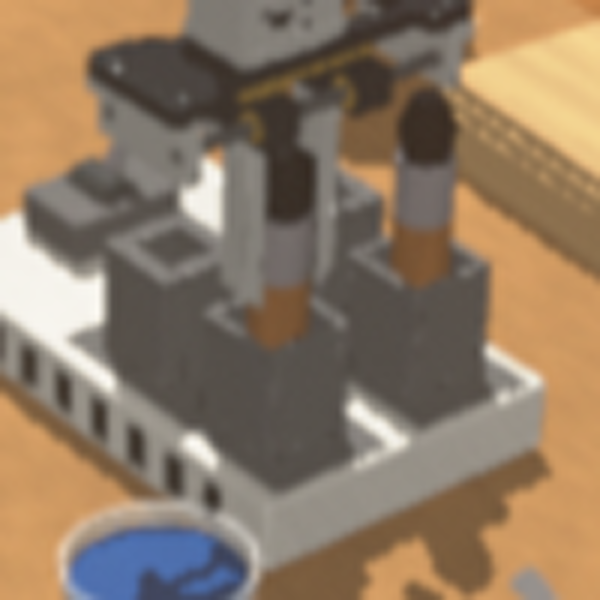

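View pics/w12.png

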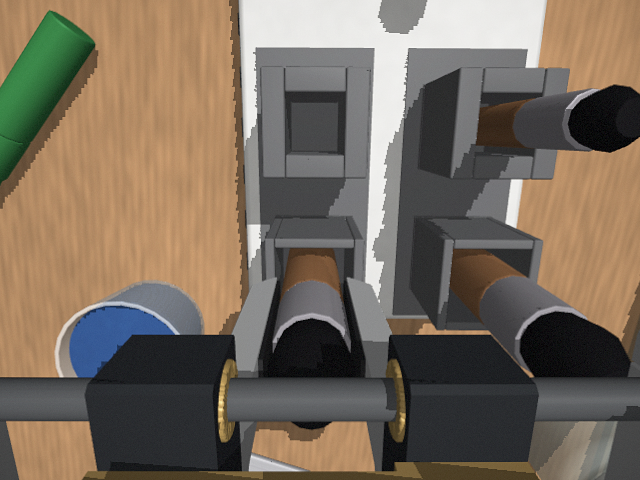

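arm_command --series '[{"x": 0.002, "y": 0, "z": 0, "spin": 0, "fingers": 10}, {"x": 0, "y": 0, "z": 0, "spin": 0, "fingers": 34}, {"x": 0, "y": 0, "z": 0, "spin": 0, "fingers": 40}, {"x": 0, "y": 0, "z": 0, "spin": 0, "fingers": 50}, {"x": 0, "y": 0, "z": 0, "spin": 0, "fingers": 60}, {"x": 0, "y": 0, "z": 0, "spin": 0, "fingers": 60}, {"x": 0, "y": 0, "z": 0, "spin": 0, "fingers": 60}, {"x": 0, "y": 0, "z": 0, "spin": 0, "fingers": 60}]'

```text
clock: 11.15
tool_pos: [532.5, 73.9, 119.6]
tool_rot: [[0.0, 0.996, 0.084], [0.0, 0.084, -0.996], [-1.0, 0.0, -0.0]]
contact_force: [-0.2, 0.4, -0.3]
opening: 56.3
```

arm_command --series '[{"x": -0.01, "y": 0, "z": 0, "spin": 0, "fingers": 60}, {"x": -0.02, "y": 0, "z": 0, "spin": 0, "fingers": 60}, {"x": -0.025, "y": 0, "z": 0, "spin": 0, "fingers": 60}, {"x": -0.025, "y": 0, "z": 0, "spin": 0, "fingers": 60}, {"x": -0.025, "y": 0, "z": 0, "spin": 0, "fingers": 60}, {"x": -0.025, "y": 0, "z": 0, "spin": 0, "fingers": 60}, {"x": -0.02, "y": 0, "z": 0, "spin": 0, "fingers": 60}, {"x": 0, "y": 0, "z": 0, "spin": 0, "fingers": 60}]'

```text
clock: 11.82
tool_pos: [534.9, 73.3, 274.0]
tool_rot: [[0.007, 0.997, 0.083], [0.001, 0.083, -0.997], [-1.0, 0.008, -0.001]]
contact_force: [0.7, -0.3, 0.3]
opening: 56.4
```

```bash
python3 - <<'E'
from h import *
go(540,-320,270)
im=cv2.cvtColor(snap('side','s13')['pixels'],cv2.COLOR_RGB2BGR);cv2.imwrite('pics/s13z.png',cv2.resize(im[170:270,280:380],None,fx=6,fy=6,interpolation=cv2.INTER_CUBIC))
E
```

```text
tcp [534.9  73.3 274. ] open 56.4 F [ 0.7 -0.3  0.3] yaw z -85.2 q7 0.32 t 11.82 tool shift mm [  3.5 -27.7 392.3]
```

View pics/s13z.png

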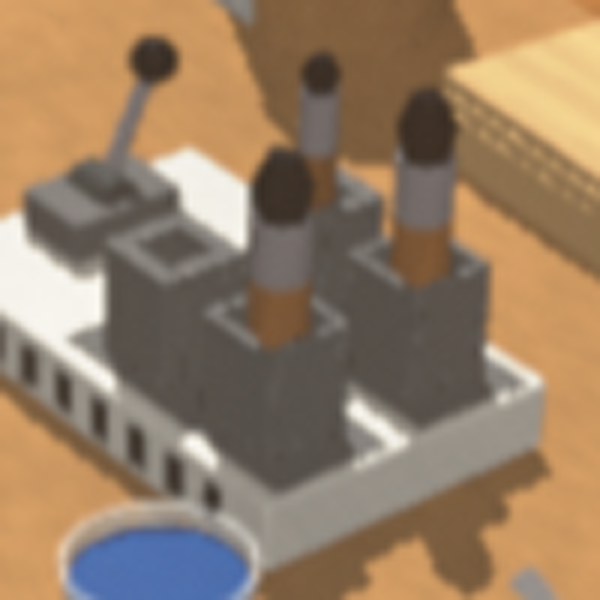

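arm_command --series '[{"x": 0, "y": 0, "z": 0.036, "spin": 0, "fingers": 60}, {"x": 0, "y": -0.004, "z": 0.036, "spin": 0, "fingers": 60}, {"x": 0, "y": -0.004, "z": 0.036, "spin": 0, "fingers": 60}, {"x": 0, "y": -0.004, "z": 0.036, "spin": 0, "fingers": 60}, {"x": 0, "y": -0.004, "z": 0.036, "spin": 0, "fingers": 60}, {"x": 0, "y": -0.004, "z": 0.036, "spin": 0, "fingers": 60}, {"x": 0, "y": -0.004, "z": 0.036, "spin": 0, "fingers": 60}, {"x": 0, "y": -0.004, "z": 0.036, "spin": 0, "fingers": 60}]'

```text
clock: 12.53
tool_pos: [527.6, -216.7, 268.3]
tool_rot: [[-0.002, 0.997, 0.084], [0.001, 0.084, -0.997], [-1.0, -0.002, -0.001]]
contact_force: [0.2, 0.4, -0.0]
opening: 56.2
```

arm_command --series '[{"x": 0, "y": 0, "z": 0.036, "spin": 0, "fingers": 60}, {"x": 0, "y": 0, "z": 0, "spin": 7, "fingers": 60}, {"x": 0, "y": 0, "z": 0, "spin": 7, "fingers": 60}, {"x": 0, "y": 0, "z": 0, "spin": 7, "fingers": 60}, {"x": 0, "y": 0, "z": 0, "spin": 7, "fingers": 60}, {"x": 0, "y": 0, "z": 0, "spin": 7, "fingers": 60}, {"x": 0, "y": 0, "z": 0, "spin": 7, "fingers": 60}, {"x": 0, "y": 0, "z": 0, "spin": 7, "fingers": 60}]'

```text
clock: 13.2
tool_pos: [531.0, -250.9, 268.2]
tool_rot: [[-0.002, 0.712, -0.702], [0.001, -0.702, -0.712], [-1.0, -0.002, 0.001]]
contact_force: [-0.4, 0.3, -0.1]
opening: 56.5
```

arm_command --series '[{"x": 0, "y": 0, "z": 0, "spin": 7, "fingers": 60}, {"x": 0, "y": 0, "z": 0, "spin": 7, "fingers": 60}, {"x": 0, "y": 0, "z": 0, "spin": 7, "fingers": 60}, {"x": 0, "y": 0, "z": 0, "spin": 3.5, "fingers": 60}, {"x": 0, "y": 0, "z": 0, "spin": 0, "fingers": 60}, {"x": 0, "y": 0, "z": 0, "spin": 0, "fingers": 60}, {"x": 0, "y": 0, "z": 0, "spin": 0, "fingers": 60}, {"x": 0, "y": 0, "z": 0, "spin": 0, "fingers": 60}]'

```text
clock: 13.87
tool_pos: [531.5, -251.2, 269.2]
tool_rot: [[-0.0, 0.364, -0.931], [0.001, -0.931, -0.364], [-1.0, -0.001, 0.0]]
contact_force: [0.3, -0.8, 0.7]
opening: 56.6
```

```bash
python3 - <<'E'
from h import *
go(550,-320,270); print(observe()['q'].round(2))
snap('wrist','w14')
E
```

```text
tcp [ 531.5 -251.2  269.2] open 56.6 F [ 0.3 -0.8  0.7] yaw z -158.6 q7 -0.16 t 13.87 tool shift mm [-0.8 70.8  7.8]
[-0.22  0.71  1.12  1.63 -0.67  1.24 -0.16]
```

View pics/w14.png

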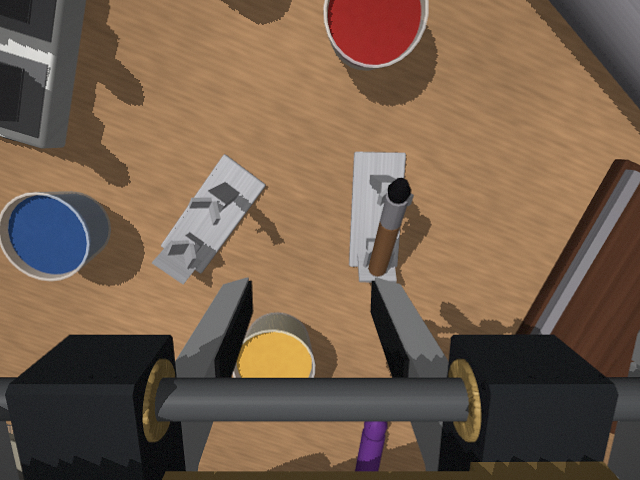

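arm_command --series '[{"x": 0, "y": 0.017, "z": 0, "spin": 0, "fingers": 80}, {"x": 0, "y": 0.017, "z": 0, "spin": 0, "fingers": 80}, {"x": 0, "y": 0.017, "z": 0, "spin": 0, "fingers": 80}, {"x": 0, "y": 0.017, "z": 0, "spin": 0, "fingers": 80}, {"x": 0, "y": 0, "z": 0, "spin": 0, "fingers": 80}, {"x": 0, "y": 0, "z": 0, "spin": 0, "fingers": 80}, {"x": 0, "y": 0, "z": 0, "spin": 0, "fingers": 80}, {"x": 0, "y": 0, "z": 0, "spin": 0, "fingers": 80}]'

```text
clock: 14.58
tool_pos: [556.3, -313.6, 269.4]
tool_rot: [[-0.0, 0.364, -0.931], [0.001, -0.931, -0.364], [-1.0, -0.001, -0.0]]
contact_force: [0.7, -0.1, -0.3]
opening: 75.0
```

```bash
python3 - <<'E'
from h import *
go(550,-320,270); print(observe()['q'].round(2))
im=cv2.cvtColor(snap('wrist','w15')['pixels'],cv2.COLOR_RGB2BGR);cv2.imwrite('pics/w15z.png',cv2.resize(im[140:290,230:380],None,fx=4,fy=4,interpolation=cv2.INTER_CUBIC))
E
```

```text
tcp [ 556.3 -313.6  269.4] open 75.0 F [ 0.7 -0.1 -0.3] yaw z -158.7 q7 -0.13 t 14.58 tool shift mm [-0.6  3.6  8.2]
[-0.07  0.77  1.07  1.48 -0.69  1.3  -0.13]
```

View pics/w15z.png

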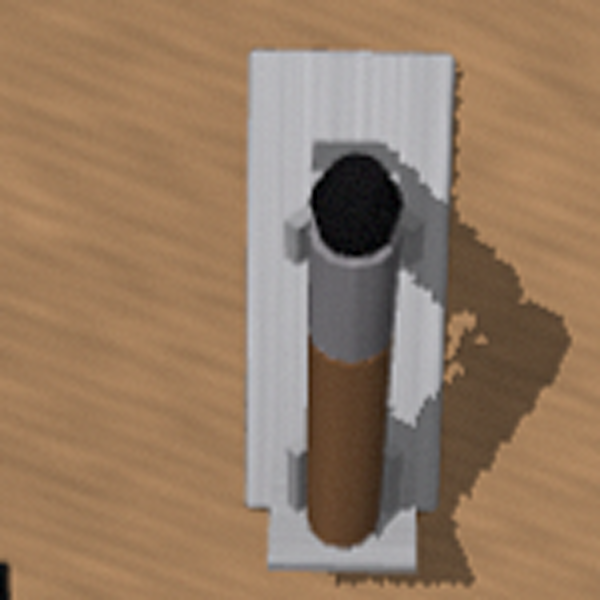

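```bash
python3 - <<'E'
from h import *
from scipy.optimize import least_squares
np.set_printoptions(precision=1,suppress=True)
w=load('w15'); t=load('top0'); s=load('side0')
W=lambda x,y:(230+(x+.5)/4-.5,140+(y+.5)/4-.5)
obs=[(0,W(344,547)),(84,W(348,361)),(118,W(352,266))]
def pt(p,sx,n):
    x,y,z,yaw=p; a=np.radians(40); d=np.array([np.cos(yaw),np.sin(yaw)])
    r=sx*np.cos(a)-n*np.sin(a); return [x+r*d[0],y+r*d[1],z+sx*np.sin(a)+n*np.cos(a)]
f=lambda p:(proj(w,[pt(p,sx,10) for sx,_ in obs])-np.array([o for _,o in obs])).ravel()
r=least_squares(f,[498,-340,37,.37]); p=r.x
print(p[:3],np.degrees(p[3]),r.fun)
for sx in(0,68,88,136): print(sx,np.array(pt(p,sx,0)),'top',proj(t,pt(p,sx,0)),'side',proj(s,pt(p,sx,0)),(proj(w,pt(p,sx,0))-[230,140])*4)
g=pt(p,88,0); go(g[0],g[1],g[2]-18.8)
b=onz(w,[W(250,53),W(452,55),W(438,508),W(248,505)],4);print(b,b.mean(0))
E
```

```text
[ 494.5 -342.6   24.2] 21.016244251452168 [-0.1 -0.1  0.2  0.1 -0.1 -0.1]
0 [ 494.5 -342.6   24.2] top [[430.1 255.1]] side [[409.4 332. ]] [[342.1 514. ]]
68 [ 543.1 -323.9   67.9] top [[428.4 237.3]] side [[421.4 307.1]] [[346.  366.9]]
88 [ 557.4 -318.4   80.8] top [[427.8 232. ]] side [[424.8 299.9]] [[347.4 315.3]]
136 [ 591.7 -305.2  111.7] top [[426.6 218.9]] side [[433.  282.6]] [[351.2 171.1]]
tcp [ 556.4 -313.6  269.5] open 75.2 F [-0.2  0.6 -0.5] yaw z -158.6 q7 -0.13 t 14.63 tool shift mm [207.5   5.    0.9]
[[ 601.1 -273.7    4. ]
 [ 620.4 -324.6    4. ]
 [ 500.4 -369.9    4. ]
 [ 481.2 -318.3    4. ]] [ 550.8 -321.6    4. ]
```

arm_command --series '[{"x": 0.03, "y": 0.0025, "z": 0, "spin": 0, "fingers": 80}, {"x": 0.035, "y": 0.0025, "z": 0, "spin": 0, "fingers": 80}, {"x": 0.035, "y": 0, "z": 0.001, "spin": 0, "fingers": 80}, {"x": 0.035, "y": 0, "z": 0, "spin": 0, "fingers": 80}, {"x": 0.03, "y": 0, "z": 0, "spin": 0, "fingers": 70}, {"x": 0.025, "y": 0, "z": 0, "spin": 0, "fingers": 60}, {"x": 0.014, "y": 0, "z": 0, "spin": 0, "fingers": 50}, {"x": 0, "y": 0, "z": 0, "spin": 0, "fingers": 50}]'

```text
clock: 15.3
tool_pos: [555.9, -317.6, 62.5]
tool_rot: [[-0.004, 0.364, -0.931], [0.003, -0.931, -0.364], [-1.0, -0.005, 0.003]]
contact_force: [-0.4, 0.1, -0.6]
opening: 51.6
```

```bash
python3 - <<'E'
from h import *
go(557.4,-318.4,64); print(observe()['q'].round(2))
snap('wrist','w16')
E
```

```text
tcp [ 555.9 -317.6   62.5] open 51.6 F [-0.4  0.1 -0.6] yaw z -158.7 q7 0.04 t 15.3 tool shift mm [-1.5  1.3 -1.1]
[ 0.    0.98  0.89  1.67 -0.91  0.96  0.04]
```

View pics/w16.png

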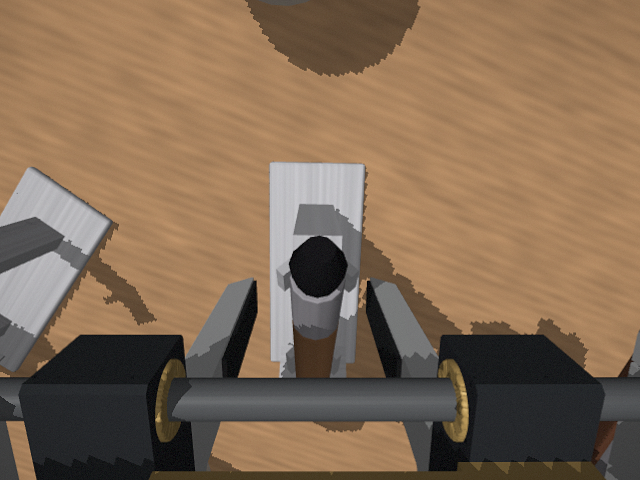

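arm_command --series '[{"x": 0, "y": 0.001, "z": 0, "spin": 0, "fingers": 40}, {"x": 0, "y": 0, "z": 0, "spin": 0, "fingers": 30}, {"x": 0, "y": 0, "z": 0, "spin": 0, "fingers": 20}, {"x": 0, "y": 0, "z": 0, "spin": 0, "fingers": 10}, {"x": 0, "y": 0, "z": 0, "spin": 0, "fingers": 5}, {"x": 0, "y": 0, "z": 0, "spin": 0, "fingers": 5}, {"x": 0, "y": 0, "z": 0, "spin": 0, "fingers": 5}, {"x": 0, "y": 0, "z": 0, "spin": 0, "fingers": 5}]' --squeeze 4

```text
clock: 16.02
tool_pos: [557.6, -318.9, 66.1]
tool_rot: [[0.0, 0.364, -0.932], [0.003, -0.932, -0.364], [-1.0, -0.003, -0.001]]
contact_force: [-2.5, 4.6, 6.2]
opening: 20.0
```

arm_command --series '[{"x": -0.006, "y": 0, "z": 0, "spin": 0, "fingers": 5}, {"x": -0.01, "y": 0, "z": 0, "spin": 0, "fingers": 5}, {"x": -0.014, "y": 0, "z": 0, "spin": 0, "fingers": 5}, {"x": -0.014, "y": 0, "z": 0, "spin": 0, "fingers": 5}, {"x": -0.014, "y": 0, "z": 0, "spin": 0, "fingers": 5}, {"x": -0.014, "y": 0, "z": 0, "spin": 0, "fingers": 5}, {"x": -0.01, "y": 0, "z": 0, "spin": 0, "fingers": 5}, {"x": 0, "y": 0, "z": 0, "spin": 0, "fingers": 5}]'

```text
clock: 16.68
tool_pos: [558.7, -322.0, 150.6]
tool_rot: [[0.004, 0.363, -0.932], [-0.003, -0.932, -0.363], [-1.0, 0.004, -0.003]]
contact_force: [-0.4, -0.9, -0.6]
opening: 20.1
```

```bash
python3 - <<'E'
from h import *
go(557.4,-318.4,64); print(observe()['q'].round(2))
snap('wrist','w17')
im=cv2.cvtColor(snap('side','s17')['pixels'],cv2.COLOR_RGB2BGR);cv2.imwrite('pics/s17z.png',cv2.resize(im[200:350,330:530],None,fx=4,fy=4,interpolation=cv2.INTER_CUBIC))
E
```

```text
tcp [ 558.7 -322.   150.6] open 20.1 F [-0.4 -0.9 -0.6] yaw z -158.7 q7 -0.03 t 16.68 tool shift mm [86.6 -4.1  0.1]
[-0.03  0.89  0.98  1.61 -0.81  1.09 -0.03]
```

View pics/s17z.png

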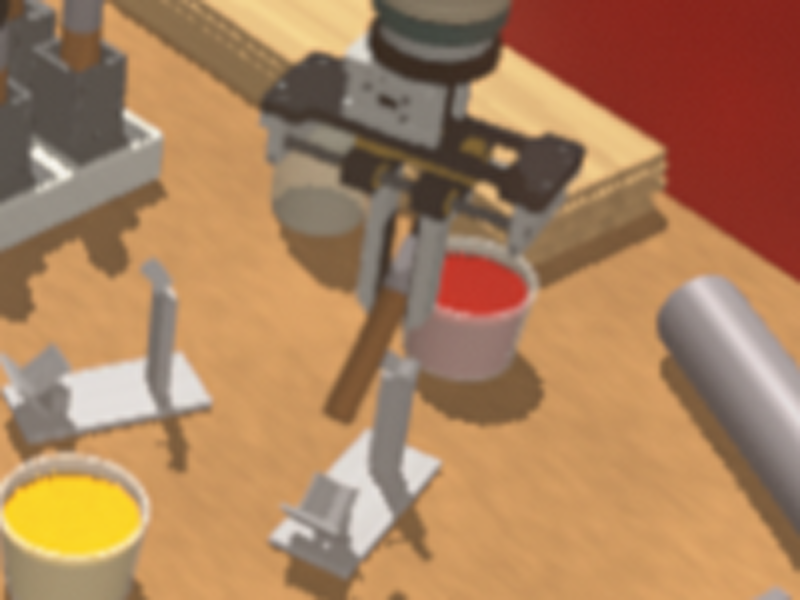

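arm_command --series '[{"x": 0, "y": 0, "z": 0, "spin": 7, "fingers": 5}, {"x": 0, "y": 0, "z": 0, "spin": 7, "fingers": 5}, {"x": 0, "y": 0, "z": 0, "spin": 7, "fingers": 5}, {"x": 0, "y": 0, "z": 0, "spin": 7, "fingers": 5}, {"x": 0, "y": 0, "z": 0, "spin": 7, "fingers": 5}, {"x": 0, "y": 0, "z": 0, "spin": 7, "fingers": 5}, {"x": 0, "y": 0, "z": 0, "spin": 7, "fingers": 5}, {"x": 0, "y": 0, "z": 0, "spin": 7, "fingers": 5}]' --squeeze 6

```text
clock: 17.45
tool_pos: [557.2, -320.1, 146.2]
tool_rot: [[-0.002, -0.574, -0.819], [0.001, -0.819, 0.574], [-1.0, -0.0, 0.002]]
contact_force: [-0.4, -0.2, -0.6]
opening: 19.8
```

arm_command --series '[{"x": 0, "y": 0, "z": 0, "spin": 7, "fingers": 5}, {"x": 0, "y": 0, "z": 0, "spin": 7, "fingers": 5}, {"x": 0, "y": 0, "z": 0, "spin": 7, "fingers": 5}, {"x": 0, "y": 0, "z": 0, "spin": 7, "fingers": 5}, {"x": 0, "y": 0, "z": 0, "spin": 7, "fingers": 5}, {"x": 0, "y": 0, "z": 0, "spin": 7, "fingers": 5}, {"x": 0, "y": 0, "z": 0, "spin": 7, "fingers": 5}, {"x": 0, "y": 0, "z": 0, "spin": 1, "fingers": 5}]'

```text
clock: 18.12
tool_pos: [557.1, -320.2, 146.1]
tool_rot: [[-0.002, -0.996, -0.089], [0.001, -0.089, 0.996], [-1.0, 0.002, 0.001]]
contact_force: [-0.2, 0.5, -0.7]
opening: 19.4
```

```bash
python3 - <<'E'
from h import *
c=np.array([532.6,73.3])+np.array([.085,-.996])*125
go(c[0],c[1],109); print(observe()['q'].round(2))
snap('wrist','w18')
E
```

```text
tcp [ 557.1 -320.2  146.1] open 19.4 F [-0.2  0.5 -0.7] yaw z 95.1 q7 -1.71 t 18.12 tool shift mm [ 37.4 -10.  269.1]
[-0.11  1.05  1.27  1.61 -1.04  1.29 -1.71]
```

View pics/w18.png

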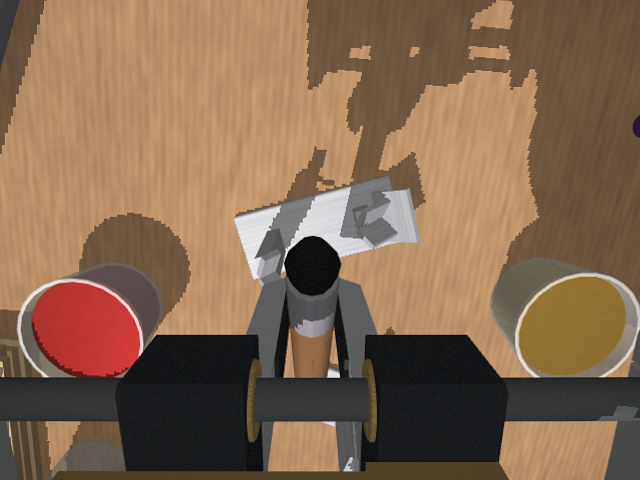

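arm_command --series '[{"x": 0, "y": 0, "z": 0.018, "spin": 0, "fingers": 5}, {"x": 0, "y": -0.002, "z": 0.02, "spin": 0, "fingers": 5}, {"x": 0, "y": -0.002, "z": 0.02, "spin": 0, "fingers": 5}, {"x": 0, "y": -0.002, "z": 0.02, "spin": 0, "fingers": 5}, {"x": 0, "y": -0.002, "z": 0.02, "spin": 0, "fingers": 5}, {"x": 0, "y": -0.002, "z": 0.02, "spin": 0, "fingers": 5}, {"x": 0, "y": 0, "z": 0.02, "spin": 0, "fingers": 5}, {"x": 0, "y": 0, "z": 0.01, "spin": 0, "fingers": 5}]'

```text
clock: 18.83
tool_pos: [553.8, -169.3, 146.7]
tool_rot: [[-0.001, -0.995, -0.098], [0.002, -0.098, 0.995], [-1.0, 0.001, 0.002]]
contact_force: [-0.2, 0.8, -0.3]
opening: 19.3
```

```bash
python3 - <<'E'
from h import *
c=np.array([532.6,73.3])+np.array([.085,-.996])*125
go(c[0],c[1],109); print(observe()['q'].round(2))
E
```

```text
tcp [ 553.8 -169.3  146.7] open 19.3 F [-0.2  0.8 -0.3] yaw z 95.6 q7 -1.84 t 18.83 tool shift mm [ 38.   -1.  118.5]
[-0.4   0.99  1.29  1.8  -1.03  1.21 -1.84]
```

arm_command --series '[{"x": 0.005, "y": 0, "z": 0.018, "spin": 0, "fingers": 5}, {"x": 0.008, "y": -0.001, "z": 0.018, "spin": 0, "fingers": 5}, {"x": 0.008, "y": 0, "z": 0.018, "spin": 0, "fingers": 5}, {"x": 0.008, "y": 0, "z": 0.018, "spin": 0, "fingers": 5}, {"x": 0.008, "y": 0, "z": 0.018, "spin": 0, "fingers": 5}, {"x": 0, "y": 0, "z": 0.014, "spin": 0, "fingers": 5}, {"x": 0, "y": 0, "z": 0, "spin": 0, "fingers": 5}, {"x": 0, "y": 0, "z": 0, "spin": 0, "fingers": 5}]'

```text
clock: 19.5
tool_pos: [545.4, -68.9, 110.4]
tool_rot: [[0.0, -0.996, -0.095], [-0.001, -0.095, 0.996], [-1.0, 0.0, -0.001]]
contact_force: [0.1, -0.1, 0.1]
opening: 19.6
```

```bash
python3 - <<'E'
from h import *
c=np.array([532.6,73.3])+np.array([.085,-.996])*98.8
go(c[0],c[1],110); print(observe()['q'].round(2))
im=cv2.cvtColor(snap('side','s19')['pixels'],cv2.COLOR_RGB2BGR);cv2.imwrite('pics/s19z.png',cv2.resize(im[160:310,270:470],None,fx=4,fy=4,interpolation=cv2.INTER_CUBIC))
E
```

```text
tcp [545.4 -68.9 110.4] open 19.6 F [ 0.1 -0.1  0.1] yaw z 95.4 q7 -1.95 t 19.5 tool shift mm [ 0.4  0.2 44.1]
[-0.58  0.98  1.22  1.91 -1.07  1.1  -1.95]
```

View pics/s19z.png

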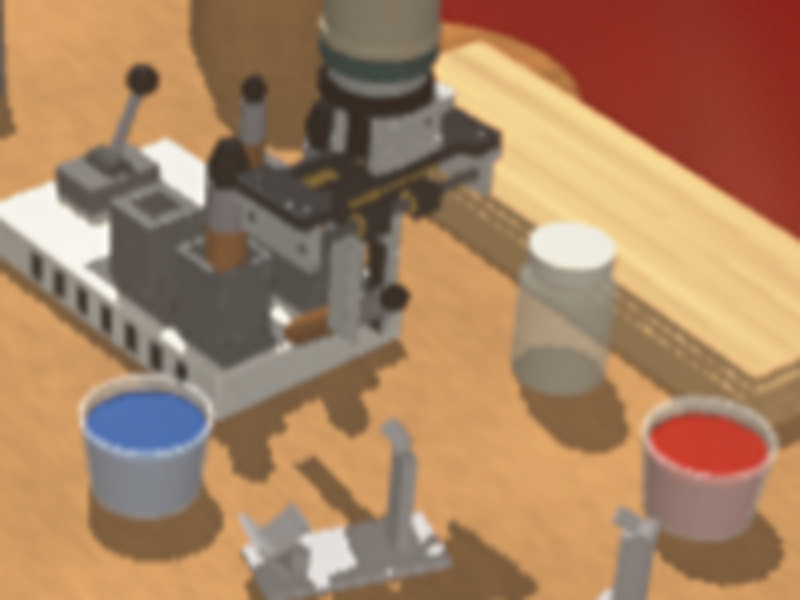

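```bash
python3 - <<'E'
from h import *
s=load('s19')
for th in (40,20,30):
  a=np.radians(th);P=[]
  for l in (-88,48):
    P.append([545.4-.09*l*np.cos(a)*-1, -68.9-l*np.cos(a), 129.2+l*np.sin(a)])
  print(th,(proj(s,P)-[270,160])*4)
snap('wrist','w19')
E
```

```text
40 [[295.14212493 332.15464889]
 [405.51771856 294.47350507]]
20 [[282.32220067 291.04367937]
 [412.77298333 318.46871425]]
30 [[287.6200066  311.67862006]
 [409.85063026 306.45207667]]
```

View pics/w19.png

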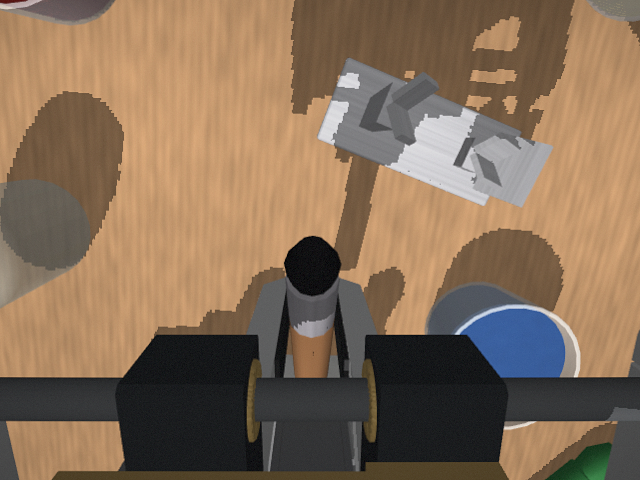

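arm_command --series '[{"x": 0, "y": 0, "z": 0.022, "spin": 0, "fingers": 5}, {"x": 0, "y": 0, "z": 0.022, "spin": 0, "fingers": 5}, {"x": -0.006, "y": 0, "z": 0.005, "spin": 0, "fingers": 5}, {"x": -0.006, "y": 0, "z": 0.005, "spin": 0, "fingers": 5}, {"x": -0.005, "y": 0, "z": 0.006, "spin": 0, "fingers": 5}, {"x": -0.005, "y": 0, "z": 0.006, "spin": 0, "fingers": 5}, {"x": -0.004, "y": 0, "z": 0.006, "spin": 0, "fingers": 5}, {"x": -0.004, "y": 0, "z": 0.006, "spin": 0, "fingers": 5}]' --squeeze 4

```text
clock: 20.27
tool_pos: [538.4, 8.5, 141.3]
tool_rot: [[0.001, -0.996, -0.091], [-0.001, -0.091, 0.996], [-1.0, -0.001, -0.001]]
contact_force: [0.1, -0.5, -1.0]
opening: 19.8
```

```bash
python3 - <<'E'
from h import *
c=np.array([532.6,73.3])+np.array([.085,-.996])*36
go(c[0],c[1],150); print(observe()['q'].round(2))
snap('wrist','w20')
im=cv2.cvtColor(snap('side','s20')['pixels'],cv2.COLOR_RGB2BGR);cv2.imwrite('pics/s20z.png',cv2.resize(im[160:310,270:470],None,fx=4,fy=4,interpolation=cv2.INTER_CUBIC))
E
```

```text
tcp [538.4   8.5 141.3] open 19.8 F [ 0.1 -0.5 -1. ] yaw z 95.2 q7 -2.12 t 20.27 tool shift mm [-8.7  0.1 29.1]
[-0.74  0.93  1.25  1.92 -1.01  1.12 -2.12]
```

View pics/s20z.png

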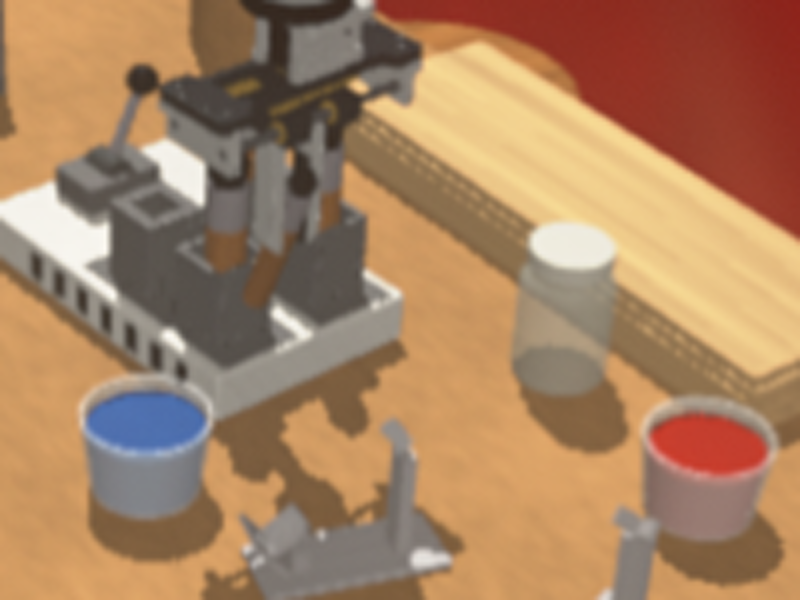

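View pics/w20.png

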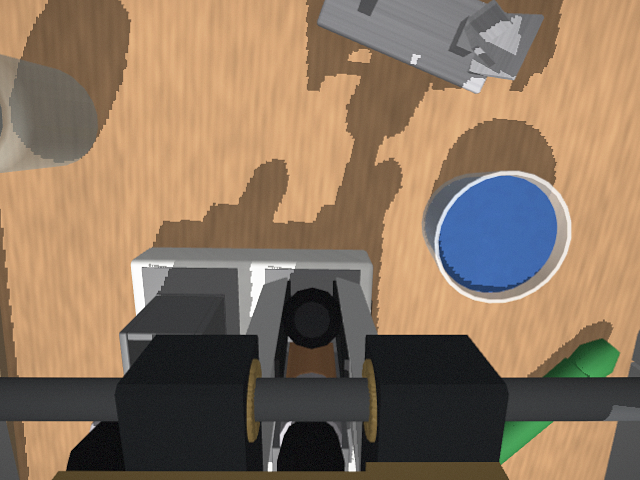

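arm_command --series '[{"x": -0.003, "y": 0, "z": 0.007, "spin": 0, "fingers": 5}, {"x": -0.003, "y": 0, "z": 0.007, "spin": 0, "fingers": 5}, {"x": -0.002, "y": 0, "z": 0.007, "spin": 0, "fingers": 5}, {"x": -0.001, "y": 0, "z": 0.006, "spin": 0, "fingers": 5}, {"x": 0, "y": 0, "z": 0.003, "spin": 0, "fingers": 5}, {"x": 0, "y": 0, "z": 0, "spin": 0, "fingers": 5}, {"x": 0, "y": 0, "z": 0, "spin": 0, "fingers": 5}, {"x": 0, "y": 0, "z": 0, "spin": 0, "fingers": 5}]'

```text
clock: 21.03
tool_pos: [535.2, 38.9, 149.3]
tool_rot: [[-0.0, -0.996, -0.092], [0.0, -0.092, 0.996], [-1.0, 0.0, 0.0]]
contact_force: [0.6, 0.0, 0.1]
opening: 19.8
```

```bash
python3 - <<'E'
from h import *
c=np.array([532.6,73.3])+np.array([.085,-.996])*36
go(c[0],c[1],150); print(observe()['q'].round(2))
snap('wrist','w21')
im=cv2.cvtColor(snap('side','s21')['pixels'],cv2.COLOR_RGB2BGR);cv2.imwrite('pics/s21z.png',cv2.resize(im[160:310,270:470],None,fx=4,fy=4,interpolation=cv2.INTER_CUBIC))
E
```

```text
tcp [535.2  38.9 149.3] open 19.8 F [0.6 0.  0.1] yaw z 95.3 q7 -2.18 t 21.03 tool shift mm [-0.7 -0.4 -1.5]
[-0.81  0.91  1.26  1.91 -0.99  1.13 -2.18]
```

View pics/s21z.png

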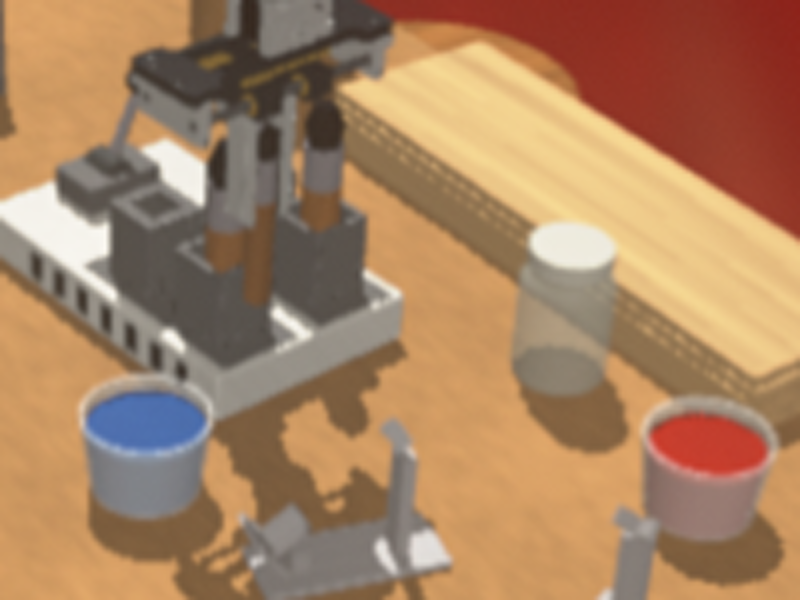

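View pics/w21.png

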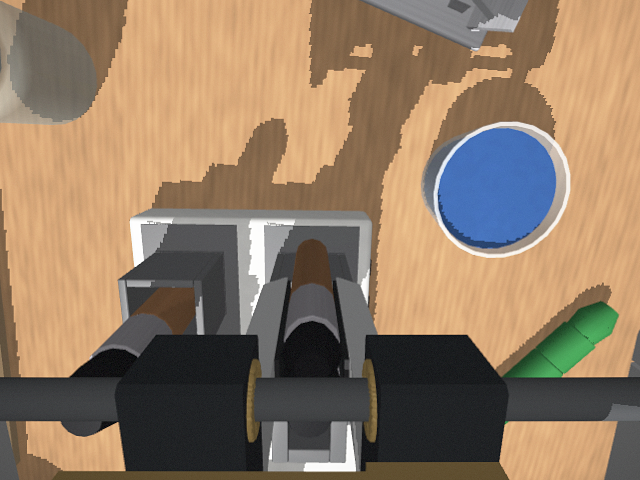

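arm_command --series '[{"x": -0.005, "y": 0, "z": -0.004, "spin": 0, "fingers": 5}, {"x": -0.015, "y": 0, "z": 0, "spin": 0, "fingers": 5}, {"x": -0.02, "y": 0, "z": 0, "spin": 0, "fingers": 5}, {"x": -0.025, "y": 0, "z": 0, "spin": 0, "fingers": 5}, {"x": -0.025, "y": 0, "z": 0, "spin": 0, "fingers": 5}, {"x": -0.025, "y": 0, "z": 0, "spin": 0, "fingers": 5}, {"x": -0.018, "y": 0, "z": 0, "spin": 0, "fingers": 5}, {"x": 0, "y": 0, "z": 0, "spin": 0, "fingers": 5}]' --squeeze 7

```text
clock: 21.8
tool_pos: [537.7, 33.1, 286.6]
tool_rot: [[0.007, -0.996, -0.091], [0.0, -0.091, 0.996], [-1.0, -0.007, -0.0]]
contact_force: [1.2, -0.3, 0.8]
opening: 20.0
```

```bash
python3 - <<'E'
from h import *
go(525.9,153.3,280); print(observe()['q'].round(2))
E
```

```text
tcp [537.7  33.1 286.6] open 20.0 F [ 1.2 -0.3  0.8] yaw z 95.2 q7 -2.42 t 21.8 tool shift mm [  6.5   0.8 120.8]
[-0.84  0.69  1.3   1.74 -0.7   1.26 -2.42]
```

arm_command --series '[{"x": 0, "y": 0, "z": 0.015, "spin": 0, "fingers": 5}, {"x": 0, "y": 0, "z": 0.022, "spin": 0, "fingers": 5}, {"x": 0, "y": 0, "z": 0.022, "spin": 0, "fingers": 5}, {"x": 0, "y": 0, "z": 0.022, "spin": 0, "fingers": 5}, {"x": 0, "y": 0, "z": 0.022, "spin": 0, "fingers": 5}, {"x": 0, "y": 0, "z": 0.014, "spin": 0, "fingers": 5}, {"x": 0, "y": 0, "z": 0, "spin": 0, "fingers": 5}, {"x": 0, "y": 0, "z": 0, "spin": 0, "fingers": 5}]'

```text
clock: 22.47
tool_pos: [524.7, 150.9, 282.0]
tool_rot: [[-0.001, -0.996, -0.093], [-0.001, -0.093, 0.996], [-1.0, 0.001, -0.001]]
contact_force: [0.7, -0.8, -1.6]
opening: 19.8
```

```bash
python3 - <<'E'
from h import *
go(525.9,153.3,195); print(observe()['q'].round(2))
snap('wrist','w22')
im=cv2.cvtColor(snap('side','s22')['pixels'],cv2.COLOR_RGB2BGR);cv2.imwrite('pics/s22z.png',cv2.resize(im[110:260,250:400],None,fx=4,fy=4,interpolation=cv2.INTER_CUBIC))
E
```

```text
tcp [524.7 150.9 282. ] open 19.8 F [ 0.7 -0.8 -1.6] yaw z 95.3 q7 -2.63 t 22.47 tool shift mm [87.  -1.5  2.4]
[-1.05  0.71  1.3   1.72 -0.72  1.27 -2.63]
```

View pics/w22.png

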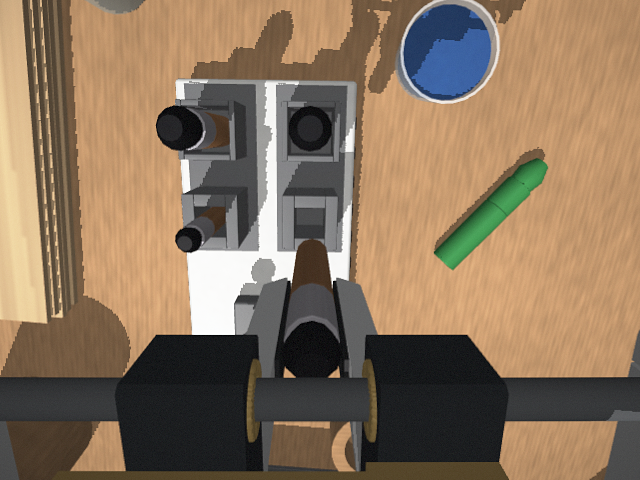

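View pics/s22z.png

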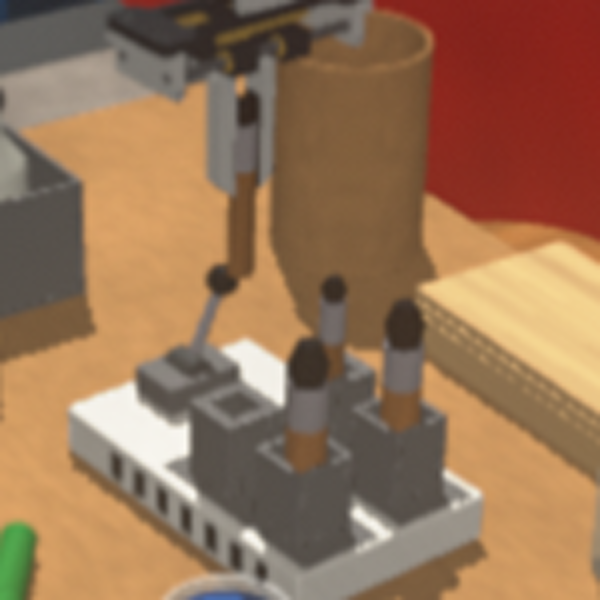

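arm_command --series '[{"x": 0.01, "y": -0.0015, "z": 0.002, "spin": 0, "fingers": 5}, {"x": 0.015, "y": 0, "z": 0, "spin": 0, "fingers": 5}, {"x": 0.02, "y": 0, "z": 0, "spin": 0, "fingers": 5}, {"x": 0.02, "y": 0, "z": 0, "spin": 0, "fingers": 5}, {"x": 0.016, "y": 0, "z": 0, "spin": 0, "fingers": 5}, {"x": 0.004, "y": 0, "z": 0, "spin": 0, "fingers": 5}, {"x": 0, "y": 0, "z": 0, "spin": 0, "fingers": 5}, {"x": 0, "y": 0, "z": 0, "spin": 0, "fingers": 5}]'

```text
clock: 23.23
tool_pos: [526.7, 152.6, 197.9]
tool_rot: [[0.001, -0.996, -0.091], [-0.0, -0.091, 0.996], [-1.0, -0.001, -0.0]]
contact_force: [-0.0, -0.4, -0.5]
opening: 20.1
```

```bash
python3 - <<'E'
from h import *
go(525.9,153.3,115)
im=cv2.cvtColor(snap('wrist','w23')['pixels'],cv2.COLOR_RGB2BGR);cv2.imwrite('pics/w23z.png',cv2.resize(im[150:350,220:420],None,fx=3,fy=3,interpolation=cv2.INTER_CUBIC))
im=cv2.cvtColor(snap('side','s23')['pixels'],cv2.COLOR_RGB2BGR);cv2.imwrite('pics/s23z.png',cv2.resize(im[150:250,260:360],None,fx=6,fy=6,interpolation=cv2.INTER_CUBIC))
E
```

```text
tcp [526.7 152.6 197.9] open 20.1 F [-0.  -0.4 -0.5] yaw z 95.2 q7 -2.55 t 23.23 tool shift mm [82.9  0.8  0.8]
```

View pics/w23z.png

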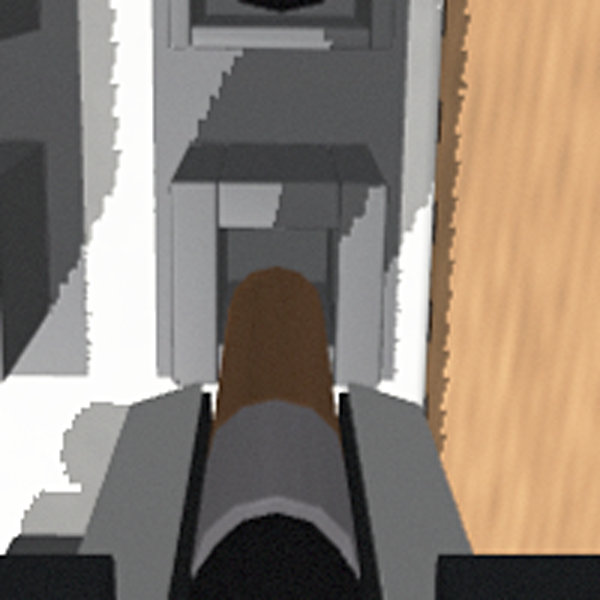

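View pics/s23z.png

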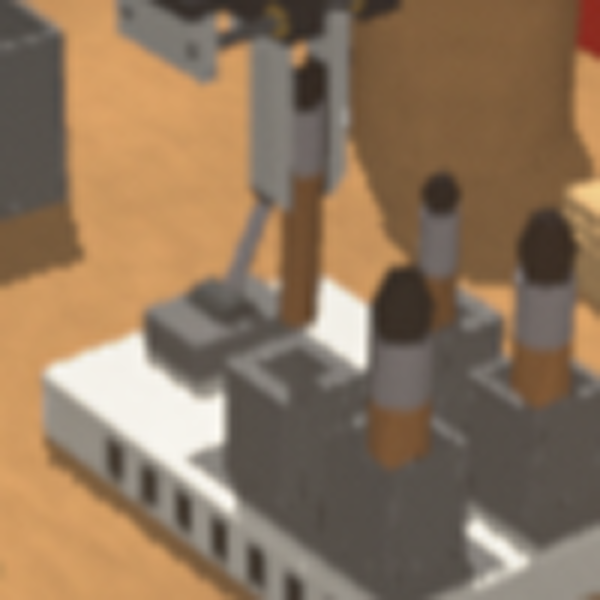

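```bash
python3 - <<'E'
from h import *
np.set_printoptions(precision=1,suppress=True)
w=load('w23')
W=lambda l:[(220+(x+.5)/3-.5,150+(y+.5)/3-.5) for x,y in l]
yd=np.array([-.085,.996])
p=onz(w,W([(172,183),(386,183)]),104);print('outer',p,p.mean(0)[:2]+25*yd)
p=onz(w,W([(218,228),(337,228)]),104);print('inner',p,p.mean(0)[:2]+14*yd)
for zb in (125,130,135): 
    p=onz(w,W([(279,267)]),zb); print(zb,'butt centre',p[0][:2]+10*yd)
E
```

```text
outer [[551.9 130.7 104. ]
 [503.2 126.2 104. ]] [525.4 153.3]
inner [[540.6 140.2 104. ]
 [513.2 137.7 104. ]] [525.7 152.9]
125 butt centre [525.4 152.8]
130 butt centre [525.5 151.6]
135 butt centre [525.7 150.3]
```

arm_command --series '[{"x": 0.01, "y": 0, "z": 0.001, "spin": 0, "fingers": 5}, {"x": 0.01, "y": 0, "z": 0, "spin": 0, "fingers": 5}, {"x": 0.01, "y": 0, "z": 0, "spin": 0, "fingers": 5}, {"x": 0.01, "y": 0, "z": 0, "spin": 0, "fingers": 5}, {"x": 0.01, "y": 0, "z": 0, "spin": 0, "fingers": 5}, {"x": 0.01, "y": 0, "z": 0, "spin": 0, "fingers": 5}, {"x": 0.01, "y": 0, "z": 0, "spin": 0, "fingers": 5}, {"x": 0.008, "y": 0, "z": 0, "spin": 0, "fingers": 5}]'

```text
clock: 24.0
tool_pos: [525.8, 154.4, 118.1]
tool_rot: [[-0.001, -0.996, -0.092], [-0.0, -0.092, 0.996], [-1.0, 0.001, -0.0]]
contact_force: [0.3, -0.1, -0.1]
opening: 20.0
```

```bash
python3 - <<'E'
from h import *
go(525.6,153.1,115)
im=cv2.cvtColor(snap('wrist','w24')['pixels'],cv2.COLOR_RGB2BGR);cv2.imwrite('pics/w24z.png',cv2.resize(im[150:350,220:420],None,fx=3,fy=3,interpolation=cv2.INTER_CUBIC))
im=cv2.cvtColor(snap('side','s24')['pixels'],cv2.COLOR_RGB2BGR);cv2.imwrite('pics/s24z.png',cv2.resize(im[150:250,260:360],None,fx=6,fy=6,interpolation=cv2.INTER_CUBIC))
E
```

```text
tcp [525.8 154.4 118.1] open 20.0 F [ 0.3 -0.1 -0.1] yaw z 95.3 q7 -2.46 t 24.0 tool shift mm [ 3.1  0.3 -1.3]
```

View pics/s24z.png

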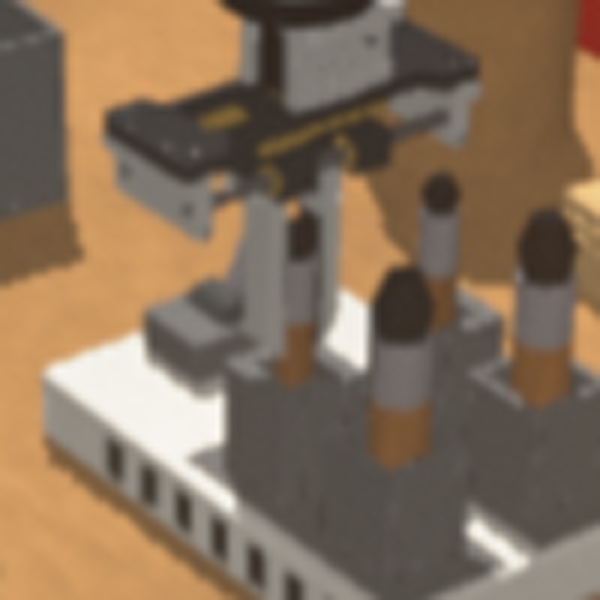

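arm_command --series '[{"x": 0.002, "y": 0, "z": 0, "spin": 0, "fingers": 5}, {"x": 0, "y": 0, "z": 0, "spin": 0, "fingers": 5}, {"x": 0, "y": 0, "z": 0, "spin": 0, "fingers": 23}, {"x": 0, "y": 0, "z": 0, "spin": 0, "fingers": 30}, {"x": 0, "y": 0, "z": 0, "spin": 0, "fingers": 40}, {"x": 0, "y": 0, "z": 0, "spin": 0, "fingers": 50}, {"x": 0, "y": 0, "z": 0, "spin": 0, "fingers": 55}, {"x": 0, "y": 0, "z": 0, "spin": 0, "fingers": 55}]'

```text
clock: 24.77
tool_pos: [526.2, 154.5, 117.6]
tool_rot: [[0.0, -0.996, -0.092], [0.0, -0.092, 0.996], [-1.0, -0.0, 0.0]]
contact_force: [0.6, 0.1, 0.3]
opening: 50.3
```

arm_command --series '[{"x": -0.01, "y": 0, "z": 0, "spin": 0, "fingers": 55}, {"x": -0.02, "y": 0, "z": 0, "spin": 0, "fingers": 55}, {"x": -0.025, "y": 0, "z": 0, "spin": 0, "fingers": 55}, {"x": -0.025, "y": 0, "z": 0, "spin": 0, "fingers": 55}, {"x": -0.025, "y": 0, "z": 0, "spin": 0, "fingers": 55}, {"x": -0.025, "y": 0, "z": 0, "spin": 0, "fingers": 55}, {"x": -0.015, "y": 0, "z": 0, "spin": 0, "fingers": 55}, {"x": 0, "y": 0, "z": 0, "spin": 0, "fingers": 55}]'

```text
clock: 25.43
tool_pos: [528.0, 154.0, 266.0]
tool_rot: [[0.006, -0.996, -0.092], [0.001, -0.092, 0.996], [-1.0, -0.006, 0.001]]
contact_force: [1.0, 0.3, -0.4]
opening: 51.5
```

```bash
python3 - <<'E'
from h import *
go(593.5,278.7,160); print(observe()['q'].round(2))
snap('wrist','w25')
im=cv2.cvtColor(snap('side','s25')['pixels'],cv2.COLOR_RGB2BGR);cv2.imwrite('pics/s25z.png',cv2.resize(im[150:250,260:360],None,fx=6,fy=6,interpolation=cv2.INTER_CUBIC))
E
```

```text
tcp [528. 154. 266.] open 51.5 F [ 1.   0.3 -0.4] yaw z 95.3 q7 -2.64 t 25.43 tool shift mm [106.5 -76.2 118.1]
[-1.04  0.72  1.25  1.74 -0.73  1.23 -2.64]
```

View pics/s25z.png

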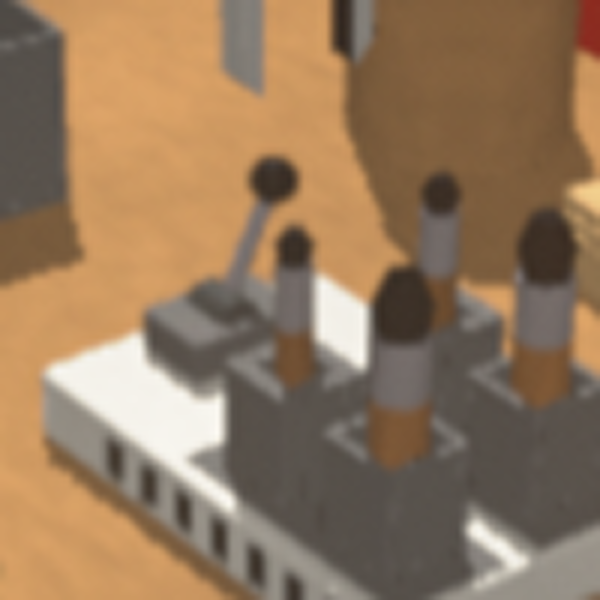

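View pics/w25.png

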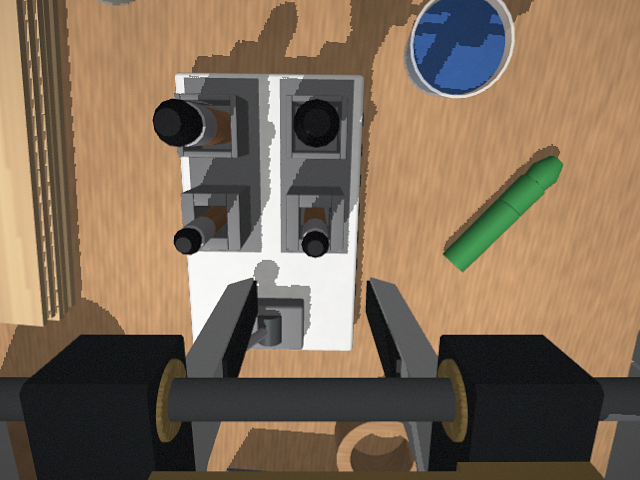

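arm_command --series '[{"x": 0, "y": 0, "z": 0, "spin": -7, "fingers": 55}, {"x": 0, "y": 0, "z": 0, "spin": -7, "fingers": 55}, {"x": 0, "y": 0, "z": 0, "spin": -7, "fingers": 55}, {"x": 0, "y": 0, "z": 0, "spin": -7, "fingers": 55}, {"x": 0, "y": 0, "z": 0, "spin": -7, "fingers": 55}, {"x": 0, "y": 0, "z": 0, "spin": -7, "fingers": 55}, {"x": 0, "y": 0, "z": 0, "spin": -7, "fingers": 55}, {"x": 0, "y": 0, "z": 0, "spin": -7, "fingers": 55}]'

```text
clock: 26.2
tool_pos: [524.9, 154.6, 260.7]
tool_rot: [[-0.003, -0.475, -0.88], [-0.001, -0.88, 0.475], [-1.0, 0.002, 0.002]]
contact_force: [-0.5, -0.3, -0.1]
opening: 51.9
```

arm_command --series '[{"x": 0, "y": 0, "z": 0, "spin": -7, "fingers": 55}, {"x": 0, "y": 0, "z": 0, "spin": -7, "fingers": 55}, {"x": 0, "y": 0, "z": 0, "spin": -7, "fingers": 55}, {"x": 0, "y": 0, "z": 0, "spin": -7, "fingers": 55}, {"x": 0, "y": 0, "z": 0, "spin": -7, "fingers": 55}, {"x": 0, "y": 0, "z": 0, "spin": -7, "fingers": 55}, {"x": 0, "y": 0, "z": 0, "spin": -7, "fingers": 55}, {"x": 0, "y": 0, "z": 0, "spin": -7, "fingers": 55}]'

```text
clock: 26.87
tool_pos: [524.8, 154.6, 260.6]
tool_rot: [[-0.004, 0.464, -0.886], [-0.001, -0.886, -0.464], [-1.0, -0.001, 0.004]]
contact_force: [0.1, 0.3, -0.4]
opening: 51.4
```

arm_command --series '[{"x": 0, "y": 0, "z": 0, "spin": -7, "fingers": 55}, {"x": 0, "y": 0, "z": 0, "spin": -7, "fingers": 55}, {"x": 0, "y": 0, "z": 0, "spin": -7, "fingers": 55}, {"x": 0, "y": 0, "z": 0, "spin": -7, "fingers": 55}, {"x": 0, "y": 0, "z": 0, "spin": -7, "fingers": 55}, {"x": 0, "y": 0, "z": 0, "spin": -7, "fingers": 55}, {"x": 0, "y": 0, "z": 0, "spin": -7, "fingers": 55}, {"x": 0, "y": 0, "z": 0, "spin": -7, "fingers": 55}]'

```text
clock: 27.53
tool_pos: [524.8, 154.5, 260.6]
tool_rot: [[-0.004, 0.994, -0.11], [-0.001, -0.11, -0.994], [-1.0, -0.004, 0.001]]
contact_force: [1.2, -0.8, 0.1]
opening: 51.5
```

arm_command --series '[{"x": 0, "y": 0, "z": 0, "spin": -6, "fingers": 55}, {"x": 0, "y": 0, "z": 0, "spin": -6, "fingers": 55}, {"x": 0, "y": 0, "z": 0, "spin": 0, "fingers": 55}, {"x": 0, "y": 0, "z": 0, "spin": 0, "fingers": 55}, {"x": 0, "y": 0, "z": 0, "spin": 0, "fingers": 55}, {"x": 0, "y": 0, "z": 0, "spin": 0, "fingers": 55}, {"x": 0, "y": 0, "z": 0, "spin": 0, "fingers": 55}, {"x": 0, "y": 0, "z": 0, "spin": 0, "fingers": 55}]'

```text
clock: 28.2
tool_pos: [526.0, 154.5, 262.3]
tool_rot: [[-0.0, 0.996, 0.092], [-0.0, 0.092, -0.996], [-1.0, -0.0, 0.0]]
contact_force: [1.4, -0.1, -0.1]
opening: 51.4
```

```bash
python3 - <<'E'
from h import *
go(595,279.7,230); print(observe()['q'].round(2))
snap('wrist','w26'); snap('top','t26')
E
```

```text
tcp [526.  154.5 262.3] open 51.4 F [ 1.4 -0.1 -0.1] yaw z -84.7 q7 -0.06 t 28.2 tool shift mm [  32.3   80.2 -118.3]
[-0.59  0.44  0.37  1.74 -0.18  1.   -0.06]
```

View pics/w26.png

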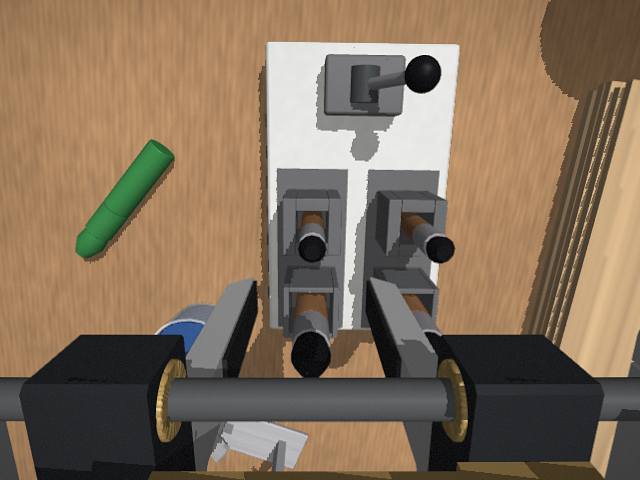

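```bash
python3 - <<'E'
from h import *
np.set_printoptions(precision=1,suppress=True)
w=load('w26');s=load('s25')
print('ball',onz(w,[(423,73.5)],127.8))
S=lambda x,y:(260+(x+.5)/6-.5,150+(y+.5)/6-.5)
# ferrule-handle boundary centre: big (403,410), small (295,332)
print(proj(s,[[525.6,153.1,180],[525.6,153.1,44+84],[532.6,73.3,194],[532.6,73.3,128],[532.6,73.3,133]]), S(295,232),S(295,332),S(403,272),S(401,408))
ball=onz(w,[(423,73.5)],127.8)[0]; go(ball[0],ball[1],230)
E
```

```text
ball [[595.4 279.5 127.8]]
[[309.9 187.8]
 [309.7 203.3]
 [327.8 194.7]
 [327.2 214.9]
 [327.3 213.4]] (308.75, 188.25) (308.75, 204.91666666666666) (326.75, 194.91666666666666) (326.4166666666667, 217.58333333333331)
tcp [526.1 154.5 262.5] open 51.7 F [-0.3 -0.2  0.1] yaw z -84.7 q7 -0.06 t 28.3 tool shift mm [  32.4   80.5 -118.1]
```

arm_command --series '[{"x": 0, "y": 0.016, "z": -0.02, "spin": 0, "fingers": 55}, {"x": 0, "y": 0.016, "z": -0.025, "spin": 0, "fingers": 55}, {"x": 0, "y": 0.016, "z": -0.025, "spin": 0, "fingers": 55}, {"x": 0, "y": 0.016, "z": -0.025, "spin": 0, "fingers": 55}, {"x": 0, "y": 0.0165, "z": -0.023, "spin": 0, "fingers": 55}, {"x": 0.02, "y": 0, "z": 0, "spin": 0, "fingers": 55}, {"x": 0.02, "y": 0, "z": 0, "spin": 0, "fingers": 55}, {"x": 0.02, "y": 0, "z": 0, "spin": 0, "fingers": 55}]' --squeeze 20

```text
clock: 28.97
tool_pos: [595.6, 280.1, 201.6]
tool_rot: [[0.001, 0.996, 0.093], [0.0, 0.093, -0.996], [-1.0, 0.001, -0.0]]
contact_force: [-0.8, -0.3, -0.5]
opening: 51.6
```

```bash
python3 - <<'E'
from h import *
go(595.4,279.5,122)
snap('wrist','w27')
E
```

```text
tcp [595.6 280.1 201.6] open 51.6 F [-0.8 -0.3 -0.5] yaw z -84.7 q7 -0.19 t 28.97 tool shift mm [79.6 -0.3  0.6]
```

View pics/w27.png

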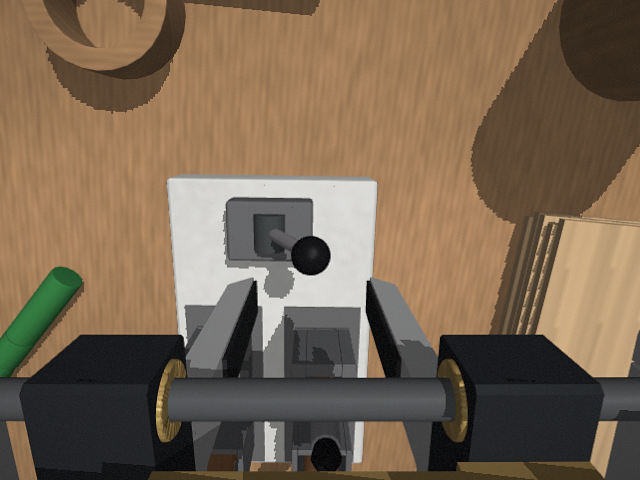

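arm_command --series '[{"x": 0.016, "y": 0, "z": 0, "spin": 0, "fingers": 55}, {"x": 0.02, "y": 0, "z": 0, "spin": 0, "fingers": 55}, {"x": 0.02, "y": 0, "z": 0, "spin": 0, "fingers": 55}, {"x": 0.015, "y": 0, "z": 0, "spin": 0, "fingers": 55}, {"x": 0.009, "y": 0, "z": 0, "spin": 0, "fingers": 55}, {"x": 0, "y": 0, "z": 0, "spin": 0, "fingers": 50}, {"x": 0, "y": 0, "z": 0, "spin": 0, "fingers": 45}, {"x": 0, "y": 0, "z": 0, "spin": 0, "fingers": 42}]'

```text
clock: 29.68
tool_pos: [596.3, 279.6, 123.7]
tool_rot: [[0.002, 0.996, 0.092], [0.001, 0.092, -0.996], [-1.0, 0.002, -0.001]]
contact_force: [0.2, -0.8, 0.2]
opening: 40.1
```

```bash
python3 - <<'E'
from h import *
go(559,276.5,122)
snap('wrist','w28')
E
```

```text
tcp [596.3 279.6 123.7] open 40.1 F [ 0.2 -0.8  0.2] yaw z -84.7 q7 -0.16 t 29.68 tool shift mm [  1.7 -37.4  -0.3]
```

View pics/w28.png

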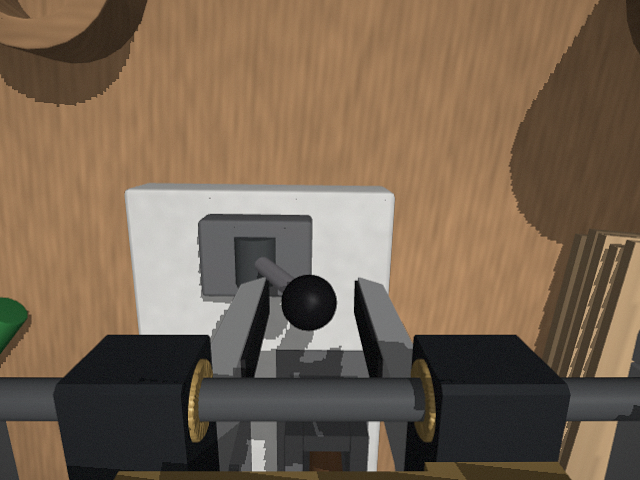

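arm_command --series '[{"x": 0, "y": -0.008, "z": 0, "spin": 0, "fingers": 42}, {"x": 0, "y": -0.008, "z": 0, "spin": 0, "fingers": 42}, {"x": 0, "y": -0.008, "z": 0, "spin": 0, "fingers": 42}, {"x": 0, "y": -0.008, "z": 0, "spin": 0, "fingers": 42}, {"x": 0, "y": -0.008, "z": 0, "spin": 0, "fingers": 42}, {"x": 0, "y": -0.004, "z": 0, "spin": 0, "fingers": 42}, {"x": 0, "y": 0, "z": 0, "spin": 0, "fingers": 42}, {"x": 0, "y": 0, "z": 0, "spin": 0, "fingers": 42}]'

```text
clock: 30.4
tool_pos: [550.7, 275.3, 122.3]
tool_rot: [[-0.001, 0.996, 0.093], [-0.0, 0.093, -0.996], [-1.0, -0.001, 0.0]]
contact_force: [0.2, 0.2, -0.7]
opening: 39.8
```

```bash
python3 - <<'E'
from h import *
go(559,276.5,122)
w=snap('wrist','w29');snap('side','s29')
E
```

```text
tcp [550.7 275.3 122.3] open 39.8 F [ 0.2  0.2 -0.7] yaw z -84.7 q7 -0.17 t 30.4 tool shift mm [ 0.3  8.4 -0.4]
```

View pics/w29.png

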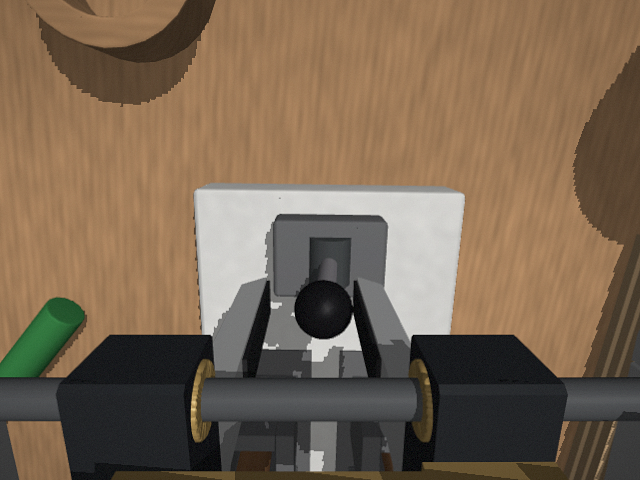

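```bash
python3 - <<'E'
from h import *
w=load('w29'); p=onz(w,[(323.5,309)],136.8); print('ball',p)
print('housing top',onz(w,[(275,216),(387,218),(272,295),(388,293)],65).mean(0), onz(w,[(330.5,240)],75))
d=(p[0][:2]-[559,276.5])@[.996,.09]; print(d, 'joint',0.5-np.arcsin(d/75))
E
```

```text
ball [[555.64276749 276.19258299 136.8       ]]
housing top [561.65975775 279.21839873  65.        ] [[559.85327059 292.11733476  75.        ]]
-3.3714711128815225 joint 0.5449681018655624
```

arm_command --series '[{"x": 0, "y": 0, "z": 0, "spin": 0, "fingers": 42}, {"x": 0, "y": 0, "z": 0, "spin": 0, "fingers": 42}, {"x": 0, "y": 0, "z": 0, "spin": 0, "fingers": 42}, {"x": 0, "y": 0, "z": 0, "spin": 0, "fingers": 42}, {"x": 0, "y": 0, "z": 0, "spin": 0, "fingers": 42}, {"x": 0, "y": 0, "z": 0, "spin": 0, "fingers": 42}, {"x": 0, "y": 0, "z": 0, "spin": 0, "fingers": 42}, {"x": 0, "y": 0, "z": 0, "spin": 0, "fingers": 42}]'

```text
clock: 31.17
tool_pos: [551.6, 275.3, 122.5]
tool_rot: [[-0.0, 0.996, 0.092], [-0.0, 0.092, -0.996], [-1.0, -0.0, 0.0]]
contact_force: [-0.6, -0.5, 0.4]
opening: 39.3
```

arm_command --series '[{"x": 0, "y": 0, "z": 0, "spin": 0, "fingers": 42}, {"x": 0, "y": 0, "z": 0, "spin": 0, "fingers": 42}, {"x": 0, "y": 0, "z": 0, "spin": 0, "fingers": 42}, {"x": 0, "y": 0, "z": 0, "spin": 0, "fingers": 42}, {"x": 0, "y": 0, "z": 0, "spin": 0, "fingers": 42}, {"x": 0, "y": 0, "z": 0, "spin": 0, "fingers": 42}, {"x": 0, "y": 0, "z": 0, "spin": 0, "fingers": 42}, {"x": 0, "y": 0, "z": 0, "spin": 0, "fingers": 42}]'

```text
clock: 31.83
tool_pos: [551.5, 275.3, 122.4]
tool_rot: [[-0.0, 0.996, 0.092], [0.0, 0.092, -0.996], [-1.0, -0.0, -0.0]]
contact_force: [0.2, 0.1, 0.2]
opening: 39.7
```

arm_command --series '[{"x": 0, "y": -0.006, "z": 0, "spin": 0, "fingers": 42}, {"x": 0, "y": -0.008, "z": 0, "spin": 0, "fingers": 42}, {"x": 0, "y": -0.008, "z": 0, "spin": 0, "fingers": 42}, {"x": 0, "y": -0.007, "z": 0, "spin": 0, "fingers": 42}, {"x": 0, "y": -0.004, "z": 0, "spin": 0, "fingers": 42}, {"x": 0, "y": -0.002, "z": 0, "spin": 0, "fingers": 42}, {"x": 0, "y": 0, "z": 0, "spin": 0, "fingers": 42}, {"x": 0, "y": 0, "z": 0, "spin": 0, "fingers": 42}]'

```text
clock: 32.5
tool_pos: [518.8, 272.4, 123.0]
tool_rot: [[0.005, 0.996, 0.092], [0.001, 0.092, -0.996], [-1.0, 0.005, -0.001]]
contact_force: [4.2, 1.0, -1.6]
opening: 39.6
```

```bash
python3 - <<'E'
from h import *
go(559,276.5,122)
w=snap('wrist','w30')
E
```

```text
tcp [518.8 272.4 123. ] open 39.6 F [ 4.2  1.  -1.6] yaw z -84.7 q7 -0.18 t 32.5 tool shift mm [ 1.2 40.4 -0.4]
```

View pics/w30.png

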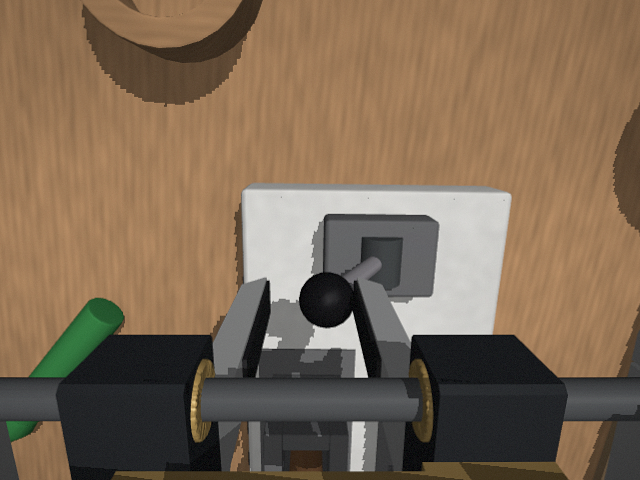

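arm_command --series '[{"x": 0, "y": 0.007, "z": 0, "spin": 0, "fingers": 42}, {"x": 0, "y": 0, "z": 0, "spin": 0, "fingers": 50}, {"x": 0, "y": 0, "z": 0, "spin": 0, "fingers": 50}, {"x": -0.015, "y": 0, "z": 0, "spin": 0, "fingers": 50}, {"x": -0.025, "y": 0, "z": 0, "spin": 0, "fingers": 50}, {"x": -0.03, "y": 0, "z": 0, "spin": 0, "fingers": 50}, {"x": -0.03, "y": 0, "z": 0, "spin": 0, "fingers": 50}, {"x": -0.02, "y": 0, "z": 0, "spin": 0, "fingers": 50}]'

```text
clock: 33.22
tool_pos: [523.7, 272.9, 244.9]
tool_rot: [[0.001, 0.996, 0.092], [0.001, 0.092, -0.996], [-1.0, 0.001, -0.001]]
contact_force: [0.9, 0.4, 0.4]
opening: 46.9
```

arm_command --series '[{"x": -0.015, "y": 0, "z": 0, "spin": 0, "fingers": 50}, {"x": 0, "y": 0, "z": -0.02, "spin": 0, "fingers": 50}, {"x": 0, "y": 0, "z": -0.02, "spin": 0, "fingers": 50}, {"x": 0, "y": 0, "z": -0.02, "spin": 0, "fingers": 50}, {"x": 0, "y": 0, "z": -0.02, "spin": 0, "fingers": 50}, {"x": 0, "y": 0, "z": 0, "spin": 0, "fingers": 50}, {"x": 0, "y": 0, "z": 0, "spin": 0, "fingers": 50}, {"x": 0, "y": 0, "z": 0, "spin": 0, "fingers": 50}]'

```text
clock: 33.88
tool_pos: [516.1, 350.9, 257.1]
tool_rot: [[-0.001, 0.996, 0.092], [-0.002, 0.092, -0.996], [-1.0, -0.001, 0.002]]
contact_force: [0.8, 0.3, 0.0]
opening: 47.1
```

```bash
python3 - <<'E'
from h import *
go(559,276.5,122)
snap('wrist','w31');snap('top','t31')
im=cv2.cvtColor(snap('side','s31')['pixels'],cv2.COLOR_RGB2BGR);cv2.imwrite('pics/s31z.png',cv2.resize(im[150:250,260:360],None,fx=6,fy=6,interpolation=cv2.INTER_CUBIC))
E
```

```text
tcp [516.1 350.9 257.1] open 47.1 F [0.8 0.3 0. ] yaw z -84.7 q7 -0.36 t 33.88 tool shift mm [135.2  36.   77.8]
```

View pics/s31z.png

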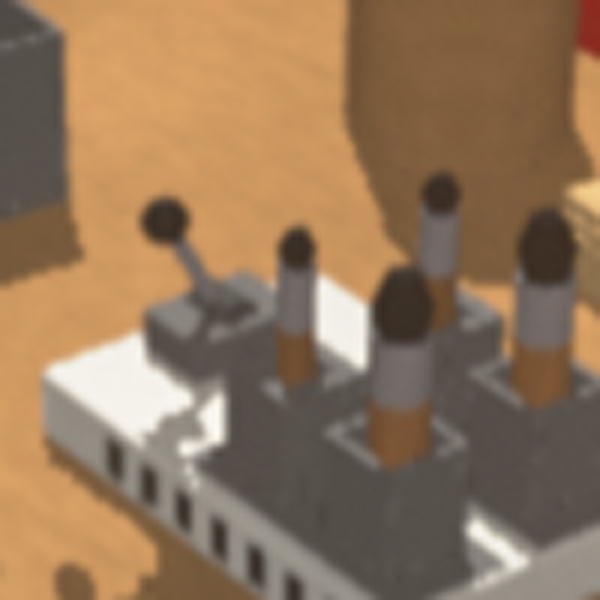

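View pics/w31.png

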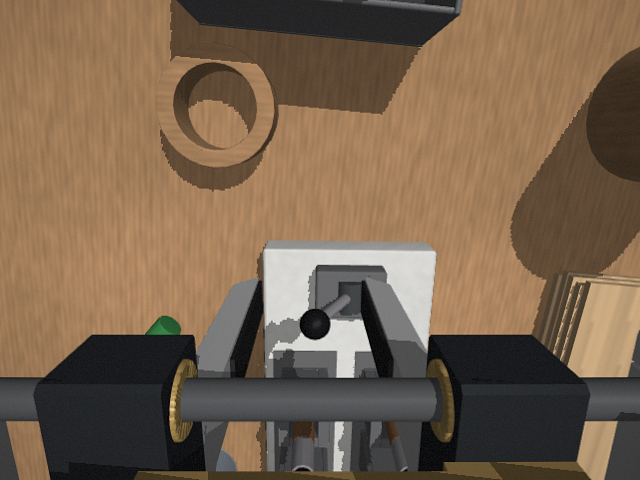

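View pics/t31.png

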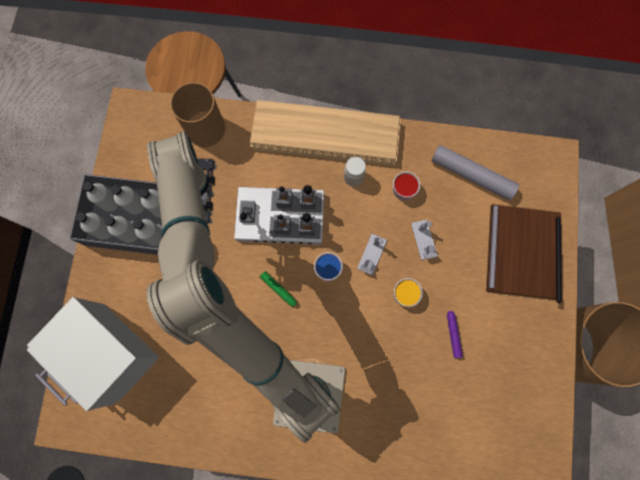

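```bash
python3 - <<'E'
from h import *
w=load('w31');s=load('s31')
p,e=tri(w,(315,323.5),s,(260+165.5/6-.5,150+219.5/6-.5)); print(p,e)
p=onz(w,[(315,323.5)],128)[0]; print(p)
d=(p[:2]-[559.5,276.5])@[.996,.09]; print(d,.5-np.arcsin(d/75))
E
```

```text
[524.31482665 274.89303662 128.4711803 ] 3.283611119459699
[525.82902608 273.84429634 128.        ]
-33.77530335398856 0.9671431659138454
```

```bash
python3 -c "
from h import *
print(finish_job())"
```

```text
the job is handed in; nothing more can be done
None
```

Both brushes are in their wells and the blower is switched over to the front bank. I handed the job in at about 34 s; the hand-in reports no verdict.

- **Brushes:** The tool could not tilt, so I gripped each brush lightly and lifted it off its rest. I turned it upright by pushing its butt against the outside wall of the wide well. Then I lowered it into its own well, thick in wide and thin in narrow, and let go.
- **Switch:** With the lever between the open fingers, I pushed it to centre and held it there for about 1.4 s. I then pushed it towards the front bank until it met its stop (about 4 N) and drew the arm clear.

Last checks:
- **Brush seating:** In the side picture both bristle tips were within a pixel of where a brush right down on its floor should show. Two looser checks gave a mixed picture. The line between handle and ferrule showed 1.6 px low on the thin brush and 2.7 px low on the thick one. I put that down to reading the blurred edge. Both brushes looked upright.
- **Switch angle:** The lever measured about 0.55 rad at centre, and perhaps 0.58 because the housing measurement put the hinge 2–3 mm further back. At the end it measured about 0.97 rad. The two camera rays to the ball missed each other by 3.3 mm.
- **Everything else:** In the last overhead picture the tubs, the jar and the dry brushes in the back bank looked unmoved, by eye only. The tape roll showed no change in the last wrist picture but was hidden by the arm in the overhead one. I did not measure any of these.

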